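# Set display bases out on their cork backings

## Robot

A 6-joint arm with a two-finger parallel gripper is mounted at the origin on the work surface. World frame = base frame: x ahead of the robot, y to its left, z up, the work surface at z = 0. Lengths are in mm, angles in rad, forces in N, time in s.
With the tool pointing down it reaches from about 350 to 775 mm from the base axis. Payload 7.3 kg.
Tool frame: the origin (TCP) lies on the centre line of the jaws, within the pads' length; the fingertips stand 22 mm ahead of it and the grasp point (between the pads) lies 3 mm ahead of it; z points along the fingers, y is the direction in which the jaws open and shut (so a half turn about z gives the same grasp; the last joint's range is limited). The gripper opens to 92 mm and grips with 3 to 60 N. Pads are 19 mm wide; open, the fingers measure 130 mm over their backs; the gripper's body (75 mm by 190 mm) begins 47 mm behind the grasp point.
Start: joints at [-1.362, 0.342, 1.524, -0, 1.275, -0.146], TCP at [182.409, -492.311, 248.741] pointing down, gripper open.
Joint ranges: [-2.53, 2.53], [-0.77, 2.02], [0.04, 2.7], [-1, 4.14], [0.28, 2.66], [-3.11, 3.11]. Speed limits (rad/s): [2.57, 2.57, 3.14, 3.14, 3.14, 3.14].

## Interface

Orientations are given as [roll, pitch, yaw] about the fixed x, y, z axes, in that order (R = Rz(yaw) Ry(pitch) Rx(roll)).
In Python, from plant import bot gives the robot as it stands.
- The arm moves only by the tool play_rows, never from a script. Its argument "moves" is one flat list of numbers, 5 for each row, row after row: the closure in counts, from 0 (fully open) to 255 (shut), then the shift along the tool's x, y, z in mm, then the turn about the tool's z in degrees. A call has 1 to 8 rows; each row is the pose to reach, as a shift and turn from the pose commanded when the call began, along the tool's axes at that moment; what a row does not reach only later rows make up. A row lasts 1/12 s, in which the tool goes at most 41.7 mm and 7.16 degrees, less where a joint would pass 70% of its speed; a pose out of reach is approached as far as the arm can. A call with a gripper value outside its range is refused whole. The fingers move at their own pace and stop on an object; the grip force is fixed at half the most. Time passes only in rows, so rows that repeat a pose let the fingers close. It gives the time, the measured TCP pose, the force and the opening at its end, in the units of the state.
- bot.get_obs(): the state, without advancing time (a new reading comes with each control period).
- bot.capture(name): name is "side" or "top"; returns a dict with "color" (400x640x3 uint8, red, green, blue), "fx", "fy", "cx", "cy" (pixels), "k1" (the pictures are not rectified: a ray, as slopes to the right and down, at radius r is drawn at 1 + k1 r^2 times it, then the intrinsics apply), "world_to_cam" (4x4, takes a point from world to camera coordinates). Camera axes: x right, y down, z forward; pixel columns grow to the right and rows downward; lengths in mm; the calibration is good to about 2 mm. A picture is of the moment at which its call begins. There is no depth.
- bot.close_job(): hands the job in, once; it reports no verdict.
The state is a dict: "time": time; "joint_positions": joint angles; "dq": joint speeds; "tau": joint torques, N m; "tool_pos": TCP position; "tcp_rot": TCP orientation; "contact_force": force on the tool from outside, world axes, zero at the start; "moment": the same for the moment, N m; "grip_width": finger opening in mm.
Only numpy, scipy, OpenCV 4.12 (cv2) and the standard library are available. Lean on these libraries where they do the work, as an engineer would, in place of code of your own. Each camera call takes 0.05 s, during which the arm holds its last target.

## Task

The four small wooden display bases are to be backed with cork. Take the stack of three apart and set those and the one standing by itself out on the bench, each base flat and right way up on the cork sheet cut to its own shape, centred and in line with it so that a border of cork shows all round, and let go of everything. Do not tip any base over, and leave the tub of filler and the foam bird where they are.

Things in the scene. Friction and masses are not known exactly. Their poses are not given: they have to be found in the camera images.
- square_mid (a point): Loose square display base of pale maple, 36 x 36 mm, 0.03 kg; x and y axes square to its sides. 28 mm thick: lower 21 mm with plain upright sides, upper 7 mm set back 3 mm all round. Point at its centre, 14 mm above its underside; z axis up. Starts as the top of the stack of three, on the hexagonal base.
- hex_mid (a point): Loose hexagonal display base in black lacquer, 52 mm across flats and 60 mm across corners, 0.05 kg; the x axis points to a corner, the y axis is square to a flat. 28 mm thick: lower 21 mm with plain upright sides, upper 7 mm set back 3 mm all round. Point at its centre, 14 mm above its underside; z axis up. Starts as the middle of the stack, on the rectangular or the round base (it varies).
- rect_mid (a point): Loose rectangular display base of red-stained mahogany, 80 mm along its x axis and 60 mm along its y axis, 0.09 kg. 28 mm thick: lower 21 mm with plain upright sides, upper 7 mm set back 3 mm all round. Point at its centre, 14 mm above its underside; z axis up. Starts on the bench, at the bottom of the stack or on its own.
- round_mid (a point): Loose round display base of dark walnut, 66 mm in diameter, 0.07 kg. 28 mm thick: lower 21 mm with plain upright sides, upper 7 mm set back 3 mm all round. Point at its centre, 14 mm above its underside; z axis up. Starts on the bench, at the bottom of the stack or on its own.
- cork_square: Square sheet of brown cork, 68 x 68 mm, for the square base; x and y axes square to its sides. 4 mm thick, lying flat and fixed on the bench; origin at the centre of its underside, on the bench top.
- cork_hex: Hexagonal sheet of brown cork, 84 mm across flats and 97 mm across corners, for the hexagonal base; the x axis points to a corner, the y axis is square to a flat. 4 mm thick, lying flat and fixed on the bench; origin at the centre of its underside, on the bench top.
- cork_rect: Rectangular sheet of brown cork, 112 mm along its x axis and 92 mm along its y axis, for the rectangular base. 4 mm thick, lying flat and fixed on the bench; origin at the centre of its underside, on the bench top.
- cork_round: Round sheet of brown cork, 98 mm in diameter, for the round base. 4 mm thick, lying flat and fixed on the bench; origin at the centre of its underside, on the bench top.
- tub_mid (a point): White lidded tub of filler with a grey band, 69 mm in diameter and 48 mm tall, standing loose among the bases and corks; point at its centre, 24 mm above the bench. To be left alone.
- bird_stand (a point): Pale yellow foam bird form about 165 mm tall, on two wire legs on a loose plywood block 100 x 75 x 18 mm (0.35 kg in all), standing at the robot's left beyond the corks; point at the centre of the block's top face, 18 mm above the bench. To be left alone.
Mind the look-alikes: they are no part of the job. What is shaped like the part that bears hex_mid but yellow is not meant.

How it is judged:
By the outcome, as a careful person would: the job done as asked, in the order asked, and still so for the second after the job is handed in, with the robot touching nothing.
It also fails if it takes over 109 s, if anything falls off the work surface, if the arm or the gripper's body presses on something with over 40 N, if the wrist force passes 120 N, or if a joint passes its speed limit or range.

## Working session

There is one attempt and no reset: what is moved stays moved. The work goes in short steps, Python scripts to look and compute and a tool call to move; the robot and the scene stay as the last step left them, time stands still between calls to the robot, and variables do not carry over. Pictures are saved under pics/ and viewed, and the job is handed in when it is done.

Besides the shell and the picture viewer there is one more tool, called after "Request:" by a JSON object that holds its "op" and its "data". play_rows: Moves the arm, as the interface text tells. Its arguments: {"type":"object","properties":{"moves":{"type":"array","items":{"type":"number"}}},"required":["moves"]}

```bash
ls; mkdir -p pics
python3 - <<'E'
from plant import bot
import cv2,pickle
o=bot.get_obs();print(o)
for n in("side","top"):
    c=bot.capture(n);pickle.dump(c,open(n+"0.pkl","wb"))
    cv2.imwrite(f"pics/{n}0.png",c["color"][:,:,::-1]);print(n,{k:v for k,v in c.items() if k!="color"})
E
```

```text
pics
{'time': 0.0, 'joint_positions': array([-1.36198878e+00,  3.42743828e-01,  1.52500862e+00, -5.11381573e-05,
        1.27539134e+00, -1.46029515e-01]), 'dq': array([ 7.22721715e-06, -1.66733740e-04,  2.54789082e-04,  6.78174179e-04,
        1.70469827e-03, -5.44925981e-04]), 'tau': array([ 1.38332409e-03, -4.31236446e+01, -2.44214112e+01,  7.18524749e-02,
        5.59692469e-02, -1.51735298e-04]), 'tool_pos': array([ 182.31990266, -491.93139852,  248.03691096]), 'tcp_rot': array([-3.14005091e+00, -1.77327820e-04,  3.54851853e-01]), 'contact_force': array([ 0.30769199,  0.56072734, -0.54598504]), 'moment': array([ 0.01298776, -0.00366229,  0.00357469]), 'grip_width': 92.11158759417867}
side {'fx': 366.2880274465572, 'fy': 366.2880274465572, 'cx': 316.4100927084964, 'cy': 195.8023419790854, 'k1': 0.0023857152432115556, 'world_to_cam': array([[ 9.94312132e-01, -1.04981529e-01, -1.79516745e-02,
        -5.29475022e+02],
       [-7.92591377e-02, -6.16771527e-01, -7.83141668e-01,
         1.57750289e+02],
       [ 7.11433279e-02,  7.80110096e-01, -6.21584158e-01,
         9.51746181e+02],
       [ 0.00000000e+00,  0.00000000e+00,  0.00000000e+00,
         1.00000000e+00]])}
top {'fx': 469.8453830085196, 'fy': 469.8453830085196, 'cx': 318.21269126912375, 'cy': 204.60957097731614, 'k1': -0.1056409034376657, 'world_to_cam': array([[-2.07108631e-02, -9.99676430e-01, -1.47680816e-02,
         1.31883342e+02],
       [-9.98532212e-01,  2.14220268e-02, -4.97445362e-02,
         5.43819697e+02],
       [ 5.00448026e-02,  1.37161529e-02, -9.98652785e-01,
         1.22883269e+03],
       [ 0.00000000e+00,  0.00000000e+00,  0.00000000e+00,
         1.00000000e+00]])}
```

View pics/side0.png

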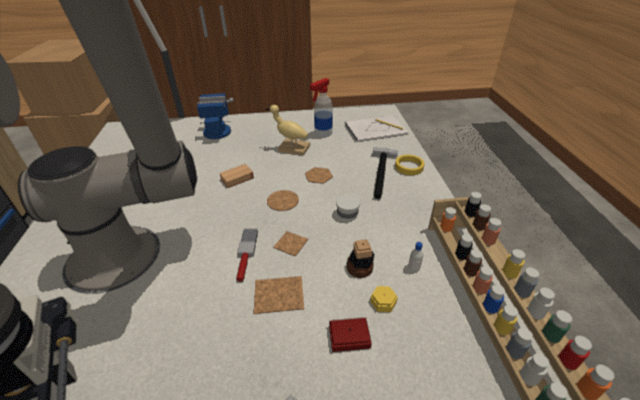

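View pics/top0.png

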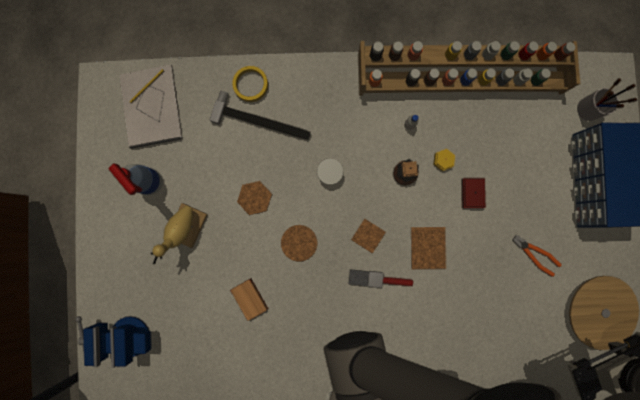

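The stack (square on black hex on round) is at top (406,172) / side (361,258), the lone red rectangle at top (474,193) and the yellow hexagon decoy at top (444,160). The corks at top are hex (255,197), round (299,243), square (368,235) and rect (428,248). Next I'll enlarge these.

```bash
cat > h.py <<'E'
import numpy as np,cv2,pickle
from scipy.optimize import least_squares
def proj(c,P):
    P=np.atleast_2d(np.asarray(P,float));T=c["world_to_cam"]
    q=P@T[:3,:3].T+T[:3,3];s=q[:,:2]/q[:,2:]
    s=s*(1+c["k1"]*(s**2).sum(1,keepdims=True))
    return s*[c["fx"],c["fy"]]+[c["cx"],c["cy"]]
def ray(c,uv):
    d=(np.array(uv,float)-[c["cx"],c["cy"]])/[c["fx"],c["fy"]];s=d.copy()
    for _ in range(20): s=d/(1+c["k1"]*(s@s))
    T=c["world_to_cam"];R=T[:3,:3]
    return -R.T@T[:3,3],R.T@np.array([s[0],s[1],1])
def at(c,uv,z):
    o,d=ray(c,uv);return o+d*(z-o[2])/d[2]
def tri(obs):
    A=np.zeros((3,3));b=np.zeros(3)
    for c,uv in obs:
        o,d=ray(c,uv);d/=np.linalg.norm(d);M=np.eye(3)-np.outer(d,d);A+=M;b+=M@o
    return np.linalg.solve(A,b)
def crop(c,u0,v0,w,h,k,name):
    im=c["color"][v0:v0+h,u0:u0+w,::-1]
    cv2.imwrite("pics/"+name,cv2.resize(im,None,fx=k,fy=k,interpolation=cv2.INTER_CUBIC))
def load(n): return pickle.load(open(n+".pkl","rb"))
E
python3 - <<'E'
from h import *
t=load("top0");s=load("side0")
crop(t,380,140,120,80,6.5,"a1.png");crop(s,320,225,90,135,4.4,"a2.png")
crop(t,230,170,225,110,3.5,"a3.png");crop(s,240,150,130,175,3.4,"a4.png")
E
```

```text
(no output)
```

View pics/a1.png

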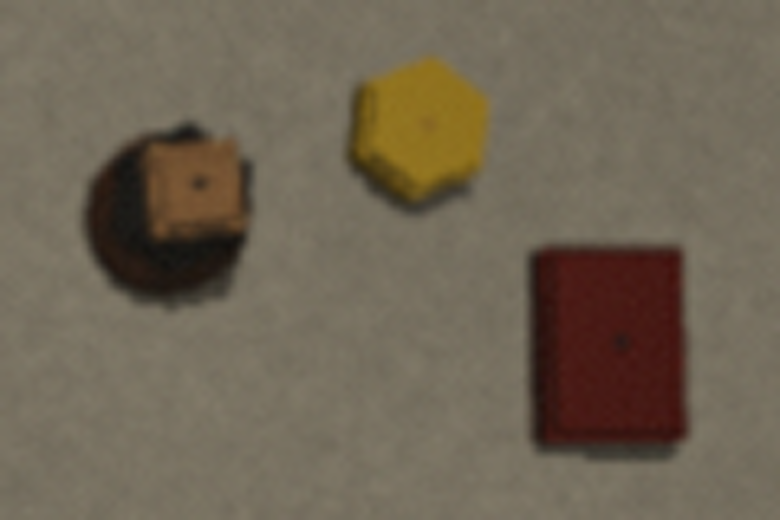

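View pics/a2.png

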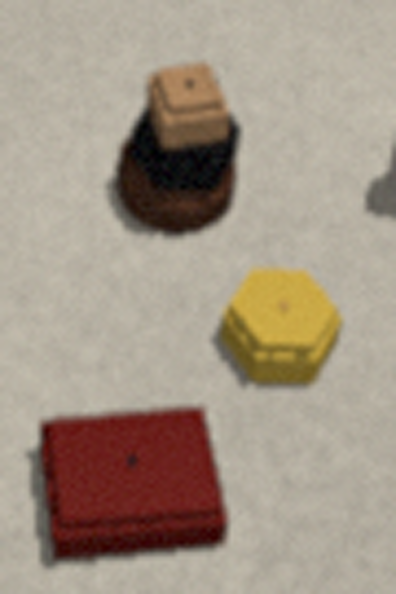

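View pics/a3.png

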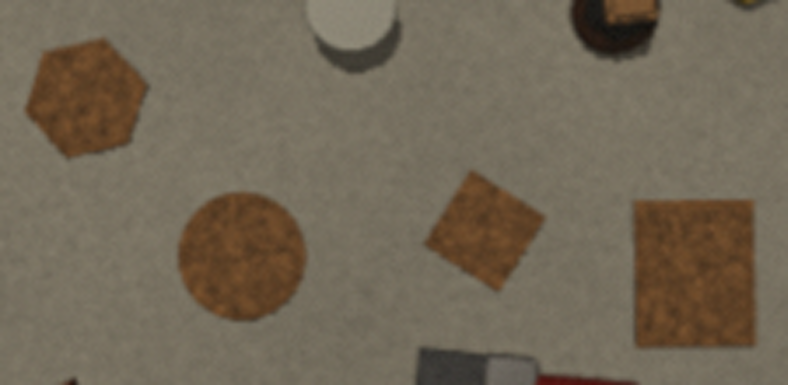

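View pics/a4.png

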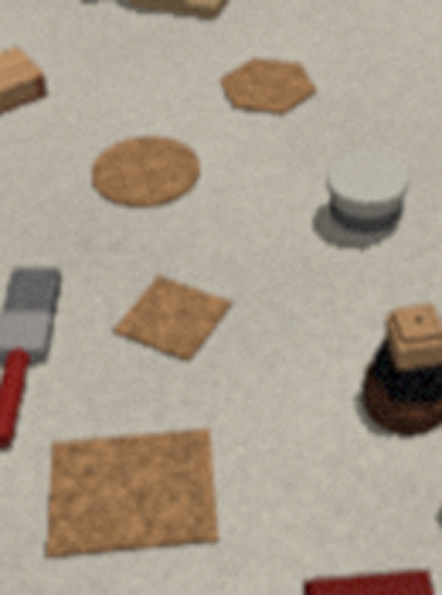

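Each base has a dark dot at its top centre. I'll triangulate those and fit the corks in both views.

```bash
cat >> h.py <<'E'
def poly(kind):
    if kind=="square":p=[(18,18),(-18,18),(-18,-18),(18,-18)];c=34/18
    if kind=="rect":p=[(40,30),(-40,30),(-40,-30),(40,-30)]
    n={"hex":6,"round":48}.get(kind)
    if n:
        r={"hex":30.02,"round":33}[kind];a=np.arange(n)*2*np.pi/n;p=np.c_[r*np.cos(a),r*np.sin(a)]
    return np.array(p,float)
def grow(p,d):   # offset convex polygon outward by d
    q=[]
    n=len(p)
    if np.cross(p[1]-p[0],p[2]-p[1])<0:p=p[::-1]
    for i in range(n):
        e1=p[i]-p[i-1];e2=p[(i+1)%n]-p[i]
        n1=np.array([e1[1],-e1[0]])/np.hypot(*e1);n2=np.array([e2[1],-e2[0]])/np.hypot(*e2)
        m=n1+n2;q.append(p[i]+m*d*2/(m@m))
    return np.array(q)
def pose(p,x,y,a,z):
    c,s=np.cos(a),np.sin(a);return np.c_[p@np.array([[c,s],[-s,c]])+[x,y],np.full(len(p),z)]
def corkmask(c,uv,w=45):
    im=cv2.cvtColor(c["color"],cv2.COLOR_RGB2HSV);B=c["color"].astype(int)
    m=((B[:,:,0]-B[:,:,2])>35*B[:,:,0].astype(float)/110).astype(np.uint8)
    k=np.zeros_like(m);u,v=map(int,uv);k[v-w:v+w,u-w:u+w]=m[v-w:v+w,u-w:u+w]
    n,l,st,ce=cv2.connectedComponentsWithStats(k);i=l[v,u]
    return (l==i).astype(np.uint8) if i else None
def fitcork(kind,c,uv,a0):
    m=corkmask(c,uv);ct=max(cv2.findContours(m,cv2.RETR_EXTERNAL,cv2.CHAIN_APPROX_NONE)[0],key=cv2.contourArea)[:,0]
    # contour pts are pixel centres of the inside edge; world on z=4
    W=np.array([at(c,p,4.)[:2] for p in ct]);P=grow(poly(kind),16)
    def f(x):
        Q=pose(P,x[0],x[1],x[2],0)[:,:2].astype(np.float32)
        return [cv2.pointPolygonTest(Q.reshape(-1,1,2),(float(a),float(b)),True)-x[3] for a,b in W]
    g=W.mean(0);r=least_squares(f,[g[0],g[1],a0,1.],loss="soft_l1",diff_step=1e-4,x_scale=[1,1,.02,1])
    return r.x,np.sqrt(np.mean(np.array(f(r.x))**2))
E
python3 - <<'E'
from h import *
t=load("top0");s=load("side0")
def u(x,y,u0,v0,k):return (u0+(x+.5)/k-.5,v0+(y+.5)/k-.5)
for n,a,b in[("sq",(199,183),(190,84)),("rect",(622,341),(131,460)),("yellow",(428,125),(284,307))]:
    A=u(*a,380,140,6.5);B=u(*b,320,225,4.4);X=tri([(t,A),(s,B)]);print(n,X.round(1),proj(t,X)[0]-A,proj(s,X)[0]-B)
for k,a,b,g in[("hex",(255,197),(319,175),.2),("round",(299,243),(283,200),0),("square",(368,235),(291,243),.5),("rect",(428,248),(279,294),0)]:
    for c,p in((t,a),(s,b)):
        x,e=fitcork(k,c,p,g);print(k,x[:2].round(1),np.degrees(x[2]).round(1),x[3].round(2),round(e,2))
E
```

```text
sq [ 630.9 -113.6   84.1] [ 0.00486734 -0.04531839] [-0.04891914  0.00516128]
rect [ 569.6 -294.4   29.9] [-0.00933451  0.13185706] [ 0.17113849 -0.01455081]
yellow [ 660.2 -218.6   28.1] [ 0.02496292 -0.17618855] [-0.21319959  0.01913932]
hex [569.8 292.3] 41.2 0.71 0.73
hex [569.4 290.8] -18.6 2.54 1.39
round [446.4 174.6] -0.0 0.98 0.72
round [446.5 173.8] -0.5 2.48 1.38
square [462.  -10.3] 56.4 0.7 0.66
square [461.8 -11.3] 56.4 1.64 0.89
rect [ 426.2 -169.8] -1.1 0.83 0.73
rect [ 426.1 -170.7] 0.0 1.54 0.8
```

Both views agree on the corks to about 1 mm and 1°. Now I'll fit the square and rect bases by silhouette in both views.

```bash
cat >> h.py <<'E'
def base_hull(kind,c,x,y,a,z):
    p=poly(kind);P=np.vstack([pose(p,x,y,a,z),pose(p,x,y,a,z+21),pose(grow(p,-3),x,y,a,z+28)])
    return cv2.convexHull(proj(c,P).astype(np.float32))
def fitbase(kind,obs,x0,z):
    cts=[]
    for c,m in obs:
        ct=max(cv2.findContours(m,cv2.RETR_EXTERNAL,cv2.CHAIN_APPROX_NONE)[0],key=cv2.contourArea)
        cts.append(cv2.convexHull(ct)[:,0] if 0 else ct[:,0])
    def f(x):
        r=[]
        for i,((c,m),ct) in enumerate(zip(obs,cts)):
            h=base_hull(kind,c,x[0],x[1],x[2],z)
            r+=[cv2.pointPolygonTest(h,(float(a),float(b)),True)-.4 for a,b in ct]
        return np.array(r)
    r=least_squares(f,x0,loss="soft_l1",f_scale=.5,diff_step=1e-4,x_scale=[1,1,.02])
    return r.x,np.sqrt(np.mean(f(r.x)**2))
def colmask(c,uv,fn,w=40):
    m=fn(c["color"].astype(float)).astype(np.uint8);k=np.zeros_like(m);u,v=map(int,uv)
    k[max(v-w,0):v+w,u-w:u+w]=m[max(v-w,0):v+w,u-w:u+w]
    k=cv2.morphologyEx(k,cv2.MORPH_CLOSE,np.ones((3,3)))
    n,l,st,ce=cv2.connectedComponentsWithStats(k);i=1+np.argmax(st[1:,4]);return (l==i).astype(np.uint8)
red=lambda B:(B[:,:,0]>1.8*B[:,:,1])&(B[:,:,0]>25)
tan=lambda B:(B[:,:,0]-B[:,:,2]>22)&(B[:,:,0]>50)
def overlay(c,polys,u0,v0,w,h,k,name):
    im=cv2.resize(c["color"][v0:v0+h,u0:u0+w,::-1],None,fx=k,fy=k,interpolation=cv2.INTER_CUBIC).copy()
    for p in polys:
        q=(np.array(p).reshape(-1,2)-[u0,v0]+.5)*k-.5
        cv2.polylines(im,[q.round().astype(np.int32)],True,(0,255,0),1)
    return im
E
python3 - <<'E'
from h import *
t=load("top0");s=load("side0")
mr=[(t,colmask(t,(474,193),red)),(s,colmask(s,(350,333),red))]
ms=[(t,colmask(t,(411,169),tan,15)),(s,colmask(s,(363,248),tan,16))]
ims=[]
for k,m,g,z,bx in[("rect",mr,[569,-294,0.02],0,[(450,170,50,50),(325,310,50,50)]),("square",ms,[631,-113.6,.05],56,[(385,150,50,50),(340,232,50,50)])]:
    for o in(m,m[:1],m[1:]):
        x,e=fitbase(k,o,g,z);print(k,x[:2].round(1),np.degrees(x[2]).round(1),round(e,2),[int(q[1].sum()) for q in o])
        if len(o)==2:
            for (c,_),b in zip(o,bx):ims.append(overlay(c,[base_hull(k,c,*x,z)],*b,8,""))
cv2.imwrite("pics/b1.png",cv2.resize(np.vstack([np.hstack(ims[:2]),np.hstack(ims[2:])]),None,fx=.7,fy=.7))
E
```

```text
rect [ 569.3 -293.6] -2.8 1.28 [635, 1151]
rect [ 568.5 -295.7] 2.7 1.2 [635]
rect [ 569.4 -292.9] -3.3 1.31 [1151]
square [ 631.4 -114.2] 3.9 5.52 [638, 338]
square [ 634.5 -119.5] -1.5 6.39 [638]
square [ 630.7 -111.3] 4.9 1.11 [338]
```

View pics/b1.png

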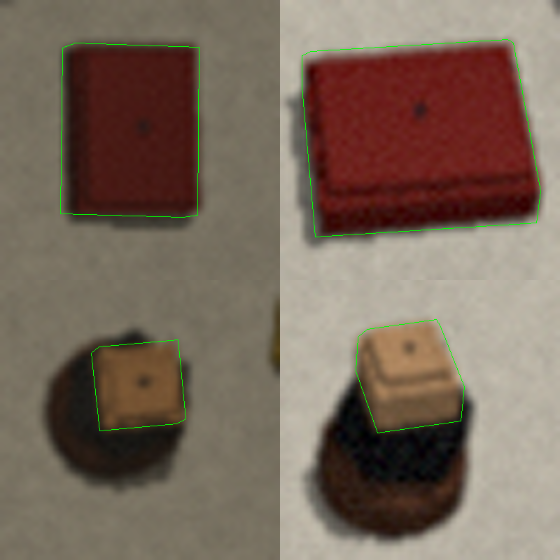

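```bash
cat >> h.py <<'E'
def rel(cmd,goal):
    """cmd,goal=(x,y,z,yawdeg) tool down -> shift in tool axes & turn"""
    a=np.radians(cmd[3]);d=np.array(goal[:3])-cmd[:3];c,s=np.cos(a),np.sin(a)
    t=(cmd[3]-goal[3]+180)%360-180
    return np.round([c*d[0]+s*d[1],s*d[0]-c*d[1],-d[2],t],1)
E
python3 - <<'E'
from h import *
t=load("top0")
print("tub",at(t,(331,171),48).round(),"bird",at(t,(186,230),18).round(),at(t,(180,225),165).round())
print(rel([182.4,-492.3,248.7,20.33],[631.2,-113.9,150,3]))
E
```

```text
tub [631.  85.  48.] bird [486. 474.  18.] [498. 445. 165.]
[ 552.3 -198.9   98.7   17.3]
```

Request:
{"op": "play_rows", "data": {"moves": [0, 552.3, -198.9, 98.7, 17.3, 0, 552.3, -198.9, 98.7, 17.3, 0, 552.3, -198.9, 98.7, 17.3, 0, 552.3, -198.9, 98.7, 17.3, 0, 552.3, -198.9, 98.7, 17.3, 0, 552.3, -198.9, 98.7, 17.3, 0, 552.3, -198.9, 98.7, 17.3, 0, 552.3, -198.9, 98.7, 17.3]}}

```text
time: 0.77
tool_pos: [430.0, -283.0, 194.0]
tcp_rot: [-3.141, 0.0, 0.053]
contact_force: [0.3, -0.7, 0.4]
grip_width: 91.7
```

```bash
python3 -c "
from h import *
print(rel([433.9,-280.2,193.4,3.03],[631.2,-113.9,150,3]))"
```

```text
[ 205.8 -155.6   43.4    0. ]
```

Request:
{"op": "play_rows", "data": {"moves": [0, 205.8, -155.6, 43.4, 0, 0, 205.8, -155.6, 43.4, 0, 0, 205.8, -155.6, 43.4, 0, 0, 205.8, -155.6, 43.4, 0, 0, 205.8, -155.6, 43.4, 0, 0, 205.8, -155.6, 43.4, 0, 0, 205.8, -155.6, 43.4, 0, 0, 205.8, -155.6, 43.4, 0]}}

```text
time: 1.43
tool_pos: [627.5, -115.5, 149.3]
tcp_rot: [-3.141, 0.002, 0.057]
contact_force: [-1.7, -0.5, -0.0]
grip_width: 91.9
```

Run:
```python
from plant import bot
from h import *
o=bot.get_obs();print(o["time"],o["tool_pos"].round(2),np.degrees(o["tcp_rot"]).round(2))
c=bot.capture("side");pickle.dump(c,open("s1.pkl","wb"));crop(c,280,130,160,160,4,"s1.png")
c=bot.capture("top");pickle.dump(c,open("t1.pkl","wb"));crop(c,340,110,140,140,4,"t1.png")
o=bot.get_obs();print(o["time"],o["tool_pos"].round(2),np.degrees(o["tcp_rot"]).round(2))
```

```text
1.4333 [ 627.47 -115.49  149.31] [-1.7994e+02  9.0000e-02  3.2600e+00]
1.5333 [ 625.6  -118.36  150.43] [-1.80e+02  1.00e-01  3.08e+00]
```

View pics/s1.png

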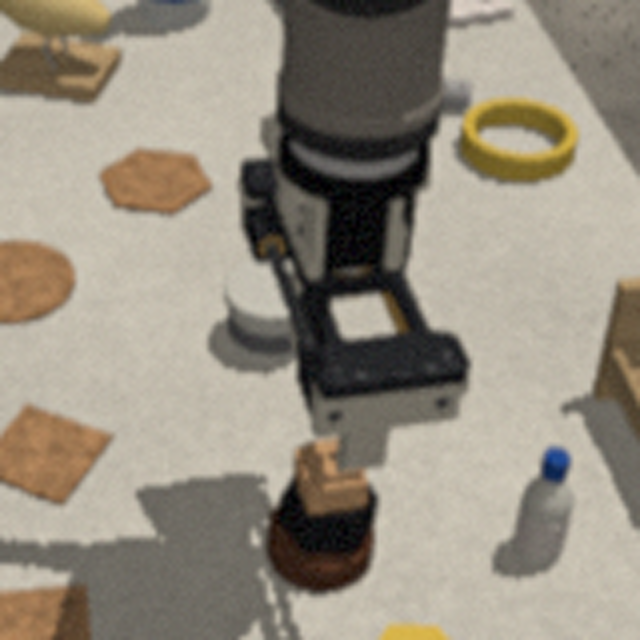

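View pics/t1.png

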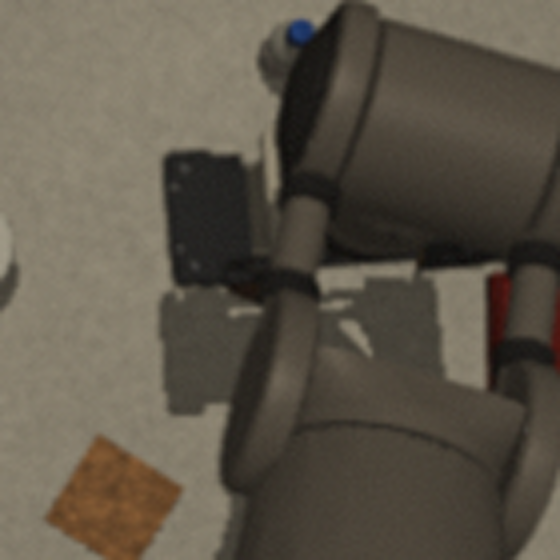

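The gripper is above the stack and the square is clear below it. The settled pose differs from my dead reckoning, so I'll use settled measurements as the reference.

Request:
{"op": "play_rows", "data": {"moves": [0, 0, 0, 0, 0, 0, 0, 0, 0, 0]}}

```text
time: 1.7
tool_pos: [625.4, -119.8, 151.6]
tcp_rot: [3.141, -0.0, 0.051]
contact_force: [-0.5, -0.7, -0.5]
grip_width: 91.8
```

```bash
cat > o.py <<'E'
import sys
from plant import bot
from h import *
o=bot.get_obs();p=o["tool_pos"];y=np.degrees(o["tcp_rot"][2])
print(round(o["time"],2),p.round(1),np.degrees(o["tcp_rot"]).round(2),"F",o["contact_force"].round(1),"w",round(o["grip_width"],1))
if len(sys.argv)>4: print("rel",rel([*p,y],[float(v) for v in sys.argv[1:5]]))
E
python3 o.py 631.2 -113.9 80 3
```

```text
1.7 [ 625.4 -119.8  151.6] [179.98  -0.     2.92] F [-0.5 -0.7 -0.5] w 91.8
rel [ 6.1 -5.6 71.6 -0.1]
```

Request:
{"op": "play_rows", "data": {"moves": [0, 6, -5.6, 20, 0, 0, 6, -5.6, 45, 0, 0, 6, -5.6, 50, 0, 0, 6, -5.6, 50, 0]}}

```text
time: 2.03
tool_pos: [630.2, -113.1, 99.6]
tcp_rot: [-3.14, 0.004, 0.051]
contact_force: [0.3, 0.3, -0.7]
grip_width: 91.5
```

```bash
python3 o.py 631.2 -113.9 80 3
```

```text
2.03 [ 630.2 -113.1   99.6] [-179.93    0.23    2.95] F [ 0.3  0.3 -0.7] w 91.5
rel [ 1.   0.8 19.6 -0. ]
```

Request:
{"op": "play_rows", "data": {"moves": [0, 0, 0, 10, 0, 0, 0, 0, 19, 0, 0, 0, 0, 19, 0, 0, 0, 0, 19, 0, 0, 0, 0, 19, 0]}}

```text
time: 2.45
tool_pos: [632.2, -112.6, 82.6]
tcp_rot: [3.141, -0.001, 0.053]
contact_force: [0.4, 0.5, -0.3]
grip_width: 91.9
```

```bash
cat >> o.py <<'E'
if len(sys.argv) in(2,6):
    n=sys.argv[-1]
    c=bot.capture("side");pickle.dump(c,open("s"+n+".pkl","wb"));cv2.imwrite("pics/s"+n+".png",c["color"][:,:,::-1])
E
python3 o.py 2
python3 -c "
from h import *
crop(load('s2'),310,190,100,100,6,'s2c.png')"
```

```text
2.45 [ 632.2 -112.6   82.6] [ 1.7998e+02 -4.0000e-02  3.0300e+00] F [ 0.4  0.5 -0.3] w 91.9
```

View pics/s2c.png

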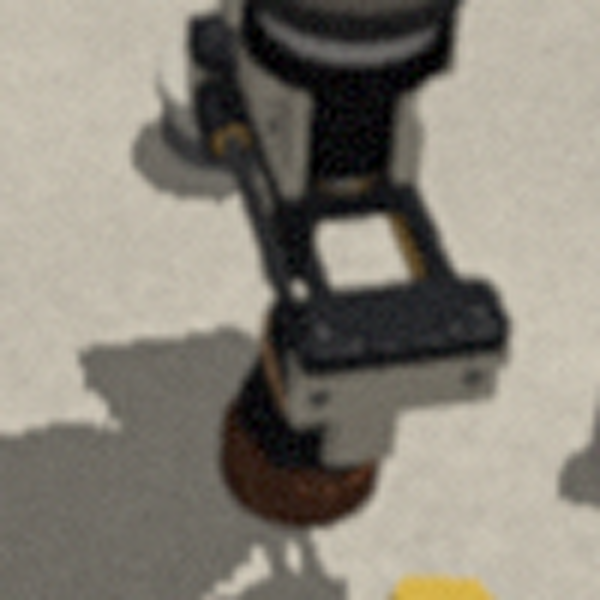

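Straddling the square with the fingertips about 4 mm above the hex top. Closing now.

Request:
{"op": "play_rows", "data": {"moves": [255, 0, 0, 1, 0, 255, 0, 0, 1, 0, 255, 0, 0, 1, 0, 255, 0, 0, 1, 0, 255, 0, 0, 1, 0, 255, 0, 0, 1, 0, 255, 0, 0, 1, 0, 255, 0, 0, 1, 0]}}

```text
time: 3.17
tool_pos: [631.9, -112.5, 81.1]
tcp_rot: [3.142, 0.0, 0.053]
contact_force: [-0.2, 0.2, 0.8]
grip_width: 43.1
```

Request:
{"op": "play_rows", "data": {"moves": [255, 0, 0, 0, 0, 255, 0, 0, 0, 0, 255, 0, 0, 0, 0, 255, 0, 0, 0, 0]}}

```text
time: 3.5
tool_pos: [631.9, -112.5, 81.1]
tcp_rot: [3.141, -0.0, 0.053]
contact_force: [1.0, -0.6, -0.4]
grip_width: 35.6
```

Request:
{"op": "play_rows", "data": {"moves": [255, 0, 0, -10, 0, 255, 0, 0, -30, 0, 255, 0, 0, -60, 0, 255, 0, 0, -60, 0, 255, 0, 0, -60, 0]}}

```text
time: 3.92
tool_pos: [633.1, -112.8, 143.9]
tcp_rot: [3.14, -0.005, 0.053]
contact_force: [-0.0, 0.1, -0.7]
grip_width: 36.0
```

```bash
python3 o.py 461.9 -10.7 90 -33.6 3
python3 -c "
from h import *
crop(load('s3'),310,170,110,120,5,'s3c.png')"
```

```text
3.92 [ 633.1 -112.8  143.9] [179.9   -0.27   3.03] F [-0.   0.1 -0.7] w 36.0
rel [-165.6 -111.    53.9   36.6]
```

View pics/s3c.png

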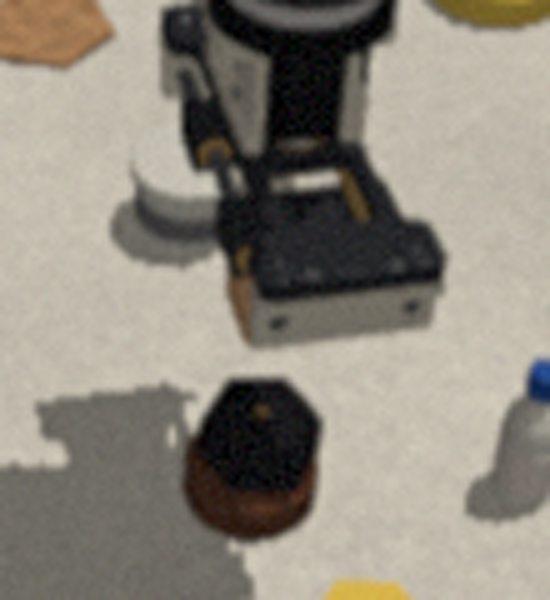

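The square is held and the hex below is undisturbed. Moving to the square cork.

Request:
{"op": "play_rows", "data": {"moves": [255, -165.6, -111, 20, 36.6, 255, -165.6, -111, 20, 36.6, 255, -165.6, -111, 20, 36.6, 255, -165.6, -111, 20, 36.6, 255, -165.6, -111, 20, 36.6, 255, -165.6, -111, 20, 36.6, 255, -165.6, -111, 20, 36.6, 255, -165.6, -111, 20, 36.6]}}

```text
time: 4.63
tool_pos: [461.3, -10.5, 121.1]
tcp_rot: [-3.142, -0.001, -0.584]
contact_force: [-0.2, 0.3, 0.7]
grip_width: 35.9
```

Request:
{"op": "play_rows", "data": {"moves": [255, 0, 0, 0, 0, 255, 0, 0, 0, 0, 255, 0, 0, 0, 0]}}

```text
time: 4.88
tool_pos: [461.4, -10.9, 120.9]
tcp_rot: [3.142, -0.0, -0.586]
contact_force: [-0.2, 0.3, -0.8]
grip_width: 35.7
```

```bash
python3 o.py 461.9 -10.7 29 -33.6
```

```text
4.88 [461.4 -10.9 120.9] [ 1.800e+02 -1.000e-02 -3.358e+01] F [-0.2  0.3 -0.8] w 35.7
rel [ 0.3 -0.4 91.9  0. ]
```

Request:
{"op": "play_rows", "data": {"moves": [255, 0.3, -0.4, 40, 0, 255, 0.3, -0.4, 70, 0, 255, 0.3, -0.4, 84, 0, 255, 0.3, -0.4, 89, 0, 255, 0.3, -0.4, 90, 0, 255, 0.3, -0.4, 90, 0, 255, 0.3, -0.4, 90, 0]}}

```text
time: 5.47
tool_pos: [462.1, -10.5, 32.1]
tcp_rot: [-3.141, -0.002, -0.586]
contact_force: [0.3, -0.2, -0.4]
grip_width: 36.0
```

```bash
python3 o.py 461.9 -10.7 29 -33.6 4
python3 -c "
from h import *
crop(load('s4'),235,170,110,120,5,'s4c.png')"
```

```text
5.47 [462.1 -10.5  32.1] [-1.7996e+02 -1.2000e-01 -3.3570e+01] F [ 0.3 -0.2 -0.4] w 36.0
rel [-0.1  0.3  3.1  0. ]
```

View pics/s4c.png

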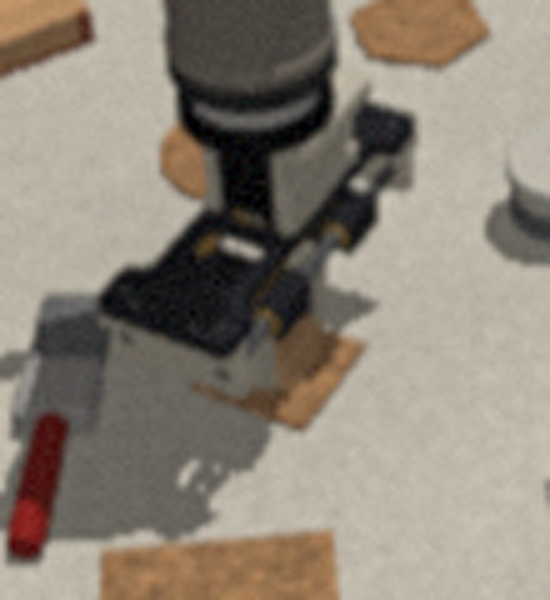

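Request:
{"op": "play_rows", "data": {"moves": [255, 0, 0.3, 1, 0, 255, 0, 0.3, 2, 0, 255, 0, 0.3, 2.5, 0, 255, 0, 0.3, 2.5, 0]}}

```text
time: 5.85
tool_pos: [461.3, -10.5, 29.0]
tcp_rot: [-3.141, -0.001, -0.586]
contact_force: [-0.3, -0.7, 3.9]
grip_width: 36.2
```

Contact: 3.9 N upward at z≈29. Releasing with a partial opening, then raising.

Request:
{"op": "play_rows", "data": {"moves": [90, 0, 0, 0, 0, 90, 0, 0, 0, 0, 90, 0, 0, 0, 0, 90, 0, 0, 0, 0, 90, 0, 0, -10, 0, 90, 0, 0, -50, 0, 60, 0, 0, -90, 0, 0, 0, 0, -120, 0]}}

```text
time: 6.52
tool_pos: [461.2, -10.5, 150.9]
tcp_rot: [-3.141, -0.001, -0.586]
contact_force: [0.9, 0.0, 0.2]
grip_width: 68.5
```

```bash
python3 o.py 631 -113.9 130 0 5
python3 -c "
from h import *
s=load('s5');t=load('top0')
crop(s,240,170,180,120,4.4,'s5c.png')"
```

```text
6.52 [461.2 -10.5 150.9] [-1.7998e+02 -6.0000e-02 -3.3570e+01] F [0.9 0.  0.2] w 68.5
rel [198.6  -7.7  20.9 -33.6]
```

View pics/s5c.png

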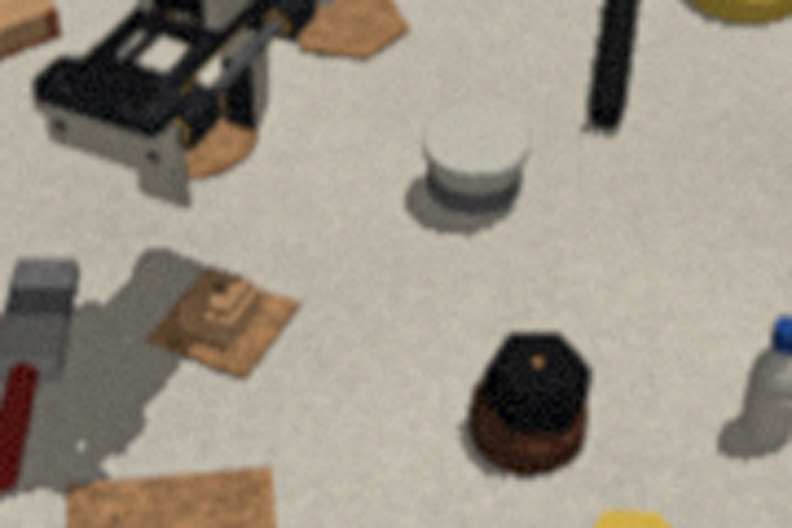

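The square stands on its cork, to be checked once the shadow is gone. Next, the hex's dot, edges and angle from both views.

Run:
```python
from plant import bot
from h import *
c=bot.capture("top");pickle.dump(c,open("t5.pkl","wb"))
s=load("s5")
def cr(c,u0,v0,w,k):
    im=c["color"][v0:v0+w,u0:u0+w,::-1].astype(float);im=np.clip(im*1.8,0,255).astype(np.uint8)
    return cv2.resize(im,None,fx=k,fy=k,interpolation=cv2.INTER_CUBIC)
cv2.imwrite("pics/hx.png",np.hstack([cr(c,388,154,38,10),cr(s,342,240,38,10)]))
```

```text
(no output)
```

View pics/hx.png

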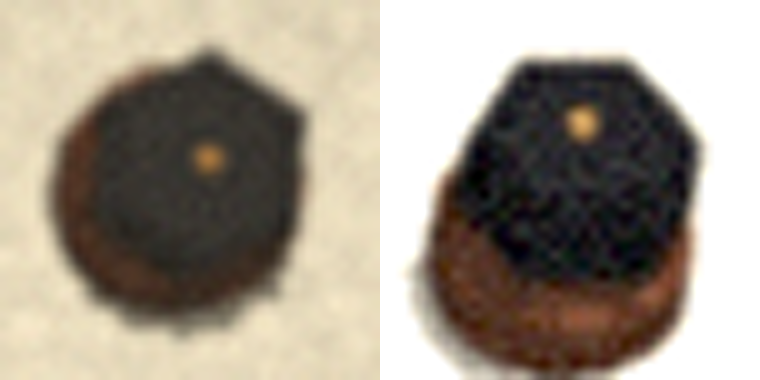

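Run:
```python
from h import *
t=load("t5");s=load("s5")
def u(x,y,u0,v0,k=10):return (u0+(x+.5)/k-.5,v0+(y+.5)/k-.5)
X=tri([(t,u(208,157,388,154)),(s,u(203,122,342,240))]);print(X.round(1),at(t,u(208,157,388,154),56).round(1),at(s,u(203,122,342,240),56).round(1))
ang=lambda p:np.degrees(np.arctan2(p[1]-X[1],p[0]-X[0])).round(1)
for c,b,pts,z in[(t,(388,154),[(210,48),(303,112)],49),(s,(342,240),[(142,60),(250,60)],56),(s,(342,240),[(318,145)],52)]:
    for p in pts:
        w=at(c,u(*p,*b),z);print(z,w.round(1),ang(w),np.hypot(*(w-X)[:2]).round(1))
# round: fit circles by dot unavailable; draw hull candidates
ims=[]
for a in (0,5,10):
  for c,b in((t,(388,154)),(s,(342,240))):
    p=poly("hex");L=[proj(c,pose(q,X[0],X[1],np.radians(a),z)) for q,z in((p,28),(p,49),(grow(p,-3),56))]
    ims.append(overlay(c,L,*b,38,38,7,""))
cv2.imwrite("pics/hx2.png",np.vstack([np.hstack(ims[0::2]),np.hstack(ims[1::2])]))
```

```text
[ 630.4 -113.7   57. ] [ 630.5 -113.9   56. ] [ 630.6 -112.8   56. ]
49 [ 659.7 -116.6   49. ] -5.7 29.5
49 [ 642.6 -140.3   49. ] -65.3 29.2
56 [620. -91.  56.] 114.5 24.9
56 [646.  -94.2  56. ] 51.2 25.0
52 [ 657.2 -119.7   52. ] -12.7 27.6
```

View pics/hx2.png

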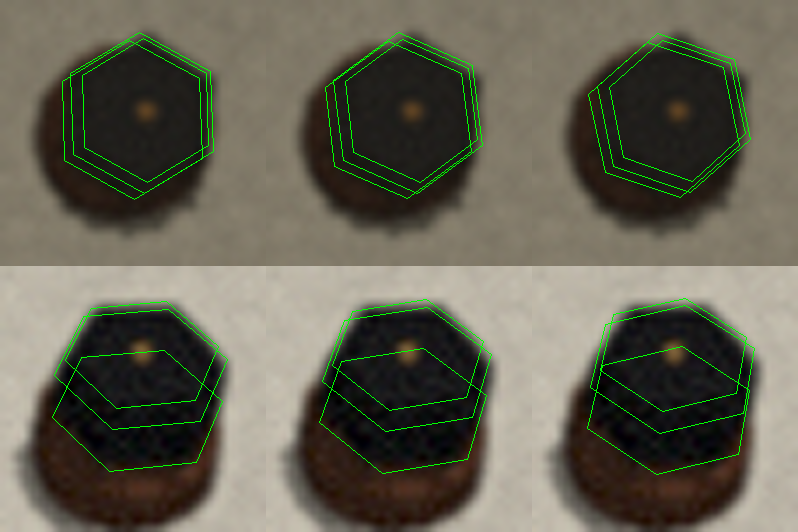

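Hex centre is (630.5, -113.6), top at z 57 and yaw about -6° (mod 60). I'll grip with tool yaw 114 (jaws mostly along x).

```bash
python3 o.py 630.5 -113.6 140 114
```

```text
6.62 [463.8 -10.9 153.2] [-179.79   -0.52  -33.56] F [-0.5 -0.1 -0.1] w 76.2
rel [ 195.7   -6.6   13.2 -147.6]
```

Request:
{"op": "play_rows", "data": {"moves": [0, 195, -7, 10, -147.6, 0, 195, -7, 10, -147.6, 0, 195, -7, 10, -147.6, 0, 195, -7, 10, -147.6, 0, 195, -7, 10, -147.6, 0, 195, -7, 10, -147.6, 0, 195, -7, 10, -147.6, 0, 195, -7, 10, -147.6]}}

```text
time: 7.28
tool_pos: [627.0, -112.8, 136.5]
tcp_rot: [-3.14, 0.002, 0.42]
contact_force: [-0.3, 0.7, 0.6]
grip_width: 91.8
```

```bash
python3 o.py 630.5 -113.6 140 114
```

```text
7.28 [ 627.  -112.8  136.5] [-1.799e+02  1.200e-01  2.404e+01] F [-0.3  0.7  0.6] w 91.8
rel [  2.8   2.2  -3.5 -90. ]
```

Request:
{"op": "play_rows", "data": {"moves": [0, 0, 0, 0, -90, 0, 0, 0, 0, -90, 0, 0, 0, 0, -90, 0, 0, 0, 0, -90, 0, 0, 0, 0, -90, 0, 0, 0, 0, -90, 0, 0, 0, 0, -90, 0, 0, 0, 0, -90]}}

```text
time: 7.95
tool_pos: [626.8, -112.3, 137.2]
tcp_rot: [-3.14, -0.0, 1.42]
contact_force: [0.1, -0.3, 0.6]
grip_width: 91.9
```

Request:
{"op": "play_rows", "data": {"moves": [0, 0, 0, 0, -33, 0, 0, 0, 0, -33, 0, 0, 0, 0, -33, 0, 0, 0, 0, -33, 0, 0, 0, 0, -33, 0, 0, 0, 0, -33, 0, 0, 0, 0, -33]}}

```text
time: 8.53
tool_pos: [627.0, -112.3, 137.6]
tcp_rot: [-3.14, -0.001, 1.987]
contact_force: [-0.4, 0.9, -0.3]
grip_width: 91.7
```

```bash
python3 o.py 630.5 -113.6 53 114
```

```text
8.53 [ 627.  -112.3  137.6] [-1.7993e+02 -5.0000e-02  1.1387e+02] F [-0.4  0.9 -0.3] w 91.7
rel [-2.6  2.7 84.6 -0.1]
```

Request:
{"op": "play_rows", "data": {"moves": [0, -2.6, 2.7, 10, 0, 0, -2.6, 2.7, 45, 0, 0, -2.6, 2.7, 70, 0, 0, -2.6, 2.7, 77, 0, 0, -2.6, 2.7, 77, 0, 0, -2.6, 2.7, 77, 0]}}

```text
time: 9.03
tool_pos: [631.2, -113.9, 61.8]
tcp_rot: [3.142, 0.0, 1.989]
contact_force: [0.4, 0.8, 0.2]
grip_width: 92.0
```

```bash
python3 o.py 630.5 -113.6 53 114
```

```text
9.03 [ 631.2 -113.9   61.8] [1.8000e+02 1.0000e-02 1.1398e+02] F [0.4 0.8 0.2] w 92.0
rel [ 0.6 -0.6  8.8 -0. ]
```

Request:
{"op": "play_rows", "data": {"moves": [0, 0.6, -0.6, 5, 0, 0, 0.6, -0.6, 8.2, 0, 255, 0.6, -0.6, 8.2, 0, 255, 0.6, -0.6, 8.2, 0, 255, 0.6, -0.6, 8.2, 0, 255, 0.6, -0.6, 8.2, 0, 255, 0.6, -0.6, 8.2, 0, 255, 0.6, -0.6, 8.2, 0]}}

```text
time: 9.7
tool_pos: [630.1, -113.5, 53.6]
tcp_rot: [3.141, 0.0, 1.99]
contact_force: [-0.7, -0.4, -0.3]
grip_width: 56.2
```

Request:
{"op": "play_rows", "data": {"moves": [255, 0, 0, 0, 0, 255, 0, 0, 0, 0, 255, 0, 0, 0, 0, 255, 0, 0, 0, 0]}}

```text
time: 10.03
tool_pos: [630.1, -113.5, 53.5]
tcp_rot: [3.142, 0.0, 1.99]
contact_force: [-0.5, 0.7, 1.3]
grip_width: 52.0
```

Gripped at 52 mm across the flats. Lifting.

Request:
{"op": "play_rows", "data": {"moves": [255, 0, 0, -8, 0, 255, 0, 0, -25, 0, 255, 0, 0, -60, 0, 255, 0, 0, -75, 0, 255, 0, 0, -75, 0, 255, 0, 0, -75, 0]}}

```text
time: 10.53
tool_pos: [630.5, -113.5, 129.6]
tcp_rot: [3.14, 0.002, 1.99]
contact_force: [0.0, -0.3, -0.8]
grip_width: 51.7
```

```bash
python3 o.py 569.6 291.5 110 101.3 6
python3 -c "
from h import *
crop(load('s6'),300,160,120,120,5,'s6c.png')"
```

```text
10.53 [ 630.5 -113.5  129.6] [1.7991e+02 9.0000e-02 1.1402e+02] F [ 0.  -0.3 -0.8] w 51.7
rel [394.7 109.3  19.6  12.7]
```

View pics/s6c.png

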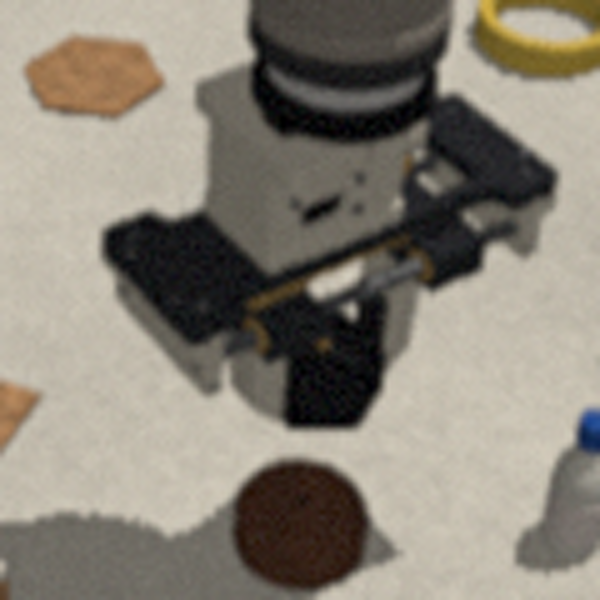

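The hex is held and the round stays put. Moving to the hex cork at height.

Request:
{"op": "play_rows", "data": {"moves": [255, 394.7, 109.3, 5, 12.7, 255, 394.7, 109.3, 5, 12.7, 255, 394.7, 109.3, 5, 12.7, 255, 394.7, 109.3, 5, 12.7, 255, 394.7, 109.3, 5, 12.7, 255, 394.7, 109.3, 5, 12.7, 255, 394.7, 109.3, 5, 12.7, 255, 394.7, 109.3, 5, 12.7]}}

```text
time: 11.25
tool_pos: [579.0, 217.3, 122.5]
tcp_rot: [-3.138, 0.0, 1.768]
contact_force: [0.8, -0.2, -0.6]
grip_width: 52.0
```

Request:
{"op": "play_rows", "data": {"moves": [255, 0, 0, 0, 0, 255, 0, 0, 0, 0]}}

```text
time: 11.42
tool_pos: [579.0, 217.9, 122.5]
tcp_rot: [-3.138, 0.0, 1.773]
contact_force: [-0.4, -0.8, -1.2]
grip_width: 51.9
```

```bash
python3 o.py 569.6 291.5 110 101.3
```

```text
11.42 [579.  217.9 122.5] [-1.7981e+02  1.0000e-02  1.0158e+02] F [-0.4 -0.8 -1.2] w 51.9
rel [74.   5.6 12.5  0.3]
```

Request:
{"op": "play_rows", "data": {"moves": [255, 37, 2.8, 5, 0.3, 255, 74, 5.6, 12, 0.3, 255, 74, 5.6, 12, 0.3, 255, 74, 5.6, 12, 0.3, 255, 74, 5.6, 12, 0.3, 255, 74, 5.6, 12, 0.3]}}

```text
time: 11.92
tool_pos: [572.0, 287.4, 111.9]
tcp_rot: [-3.141, 0.001, 1.761]
contact_force: [-0.1, -0.1, -1.0]
grip_width: 51.9
```

```bash
python3 o.py 569.6 291.5 32 101.3
```

```text
11.92 [572.  287.4 111.9] [-1.7995e+02  4.0000e-02  1.0091e+02] F [-0.1 -0.1 -1. ] w 51.9
rel [ 4.4 -1.6 79.9 -0.4]
```

Request:
{"op": "play_rows", "data": {"moves": [255, 4.4, -1.6, 20, -0.4, 255, 4.4, -1.6, 50, -0.4, 255, 4.4, -1.6, 70, -0.4, 255, 4.4, -1.6, 75, -0.4, 255, 4.4, -1.6, 75, -0.4, 255, 4.4, -1.6, 75, -0.4, 255, 4.4, -1.6, 75, -0.4]}}

```text
time: 12.5
tool_pos: [570.5, 293.2, 39.1]
tcp_rot: [3.139, -0.0, 1.769]
contact_force: [0.0, 0.4, -0.4]
grip_width: 51.6
```

```bash
python3 o.py 569.6 291.5 29.5 101.3 7
python3 -c "
from h import *
crop(load('s7'),250,100,120,110,6,'s7c.png')"
```

```text
12.5 [570.5 293.2  39.1] [ 1.7983e+02 -2.0000e-02  1.0138e+02] F [ 0.   0.4 -0.4] w 51.6
rel [-1.5 -1.2  9.6  0.1]
```

View pics/s7c.png

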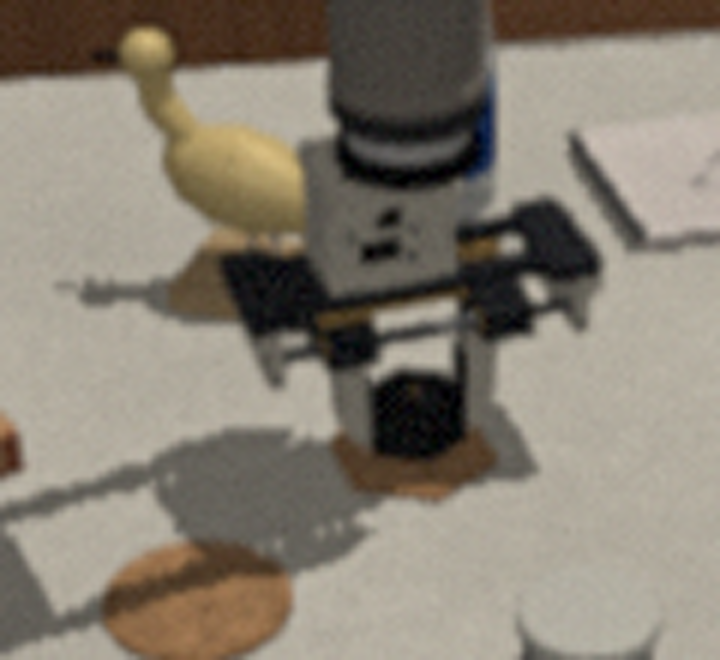

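Over the cork and the bird is well clear. Lowering to contact.

Request:
{"op": "play_rows", "data": {"moves": [255, -1.5, -1.2, 4, 0, 255, -1.5, -1.2, 7, 0, 255, -1.5, -1.2, 7.5, 0, 255, -1.5, -1.2, 7.5, 0, 255, -1.5, -1.2, 7.5, 0]}}

```text
time: 12.97
tool_pos: [568.3, 291.7, 29.8]
tcp_rot: [-3.142, 0.0, 1.77]
contact_force: [-0.7, -0.0, -0.5]
grip_width: 51.8
```

```bash
python3 o.py 569.6 291.5 29.5 101.3
```

```text
12.97 [568.3 291.7  29.8] [-180.      0.    101.43] F [-0.7 -0.  -0.5] w 51.8
rel [-0.4  1.2  0.3  0.1]
```

Request:
{"op": "play_rows", "data": {"moves": [255, -0.4, 1, 0, 0, 255, -0.4, 1, 0, 0, 255, -0.4, 1, 0.7, 0, 255, -0.4, 1, 1, 0, 255, -0.4, 1, 1, 0]}}

```text
time: 13.38
tool_pos: [569.6, 291.5, 29.5]
tcp_rot: [3.141, 0.0, 1.77]
contact_force: [-0.3, -0.8, 5.1]
grip_width: 51.9
```

Request:
{"op": "play_rows", "data": {"moves": [50, 0, 0, 0, 0, 50, 0, 0, 0, 0, 50, 0, 0, 0, 0, 50, 0, 0, 0, 0, 50, 0, 0, -10, 0, 50, 0, 0, -45, 0, 50, 0, 0, -86, 0, 0, 0, 0, -120, 0]}}

```text
time: 14.05
tool_pos: [569.5, 291.5, 151.5]
tcp_rot: [3.141, -0.0, 1.77]
contact_force: [0.5, 0.0, 0.7]
grip_width: 77.2
```

```bash
python3 o.py 0 0 0 0 8
python3 - <<'E'
from plant import bot
from h import *
c=bot.capture("top");pickle.dump(c,open("t8.pkl","wb"));crop(c,230,140,270,140,2.9,"t8.png")
crop(load('s8'),240,140,150,150,4,'s8c.png')
E
```

```text
14.05 [569.5 291.5 151.5] [179.95  -0.   101.42] F [0.5 0.  0.7] w 77.2
rel [-173.  -615.9  151.5  101.4]
```

View pics/s8c.png

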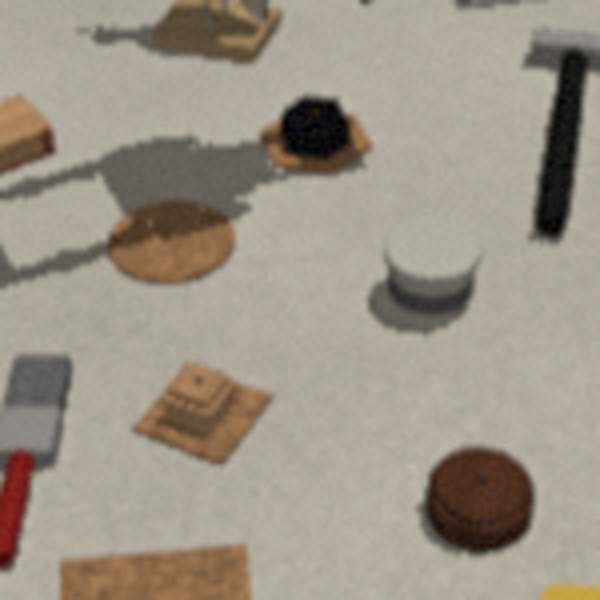

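View pics/t8.png

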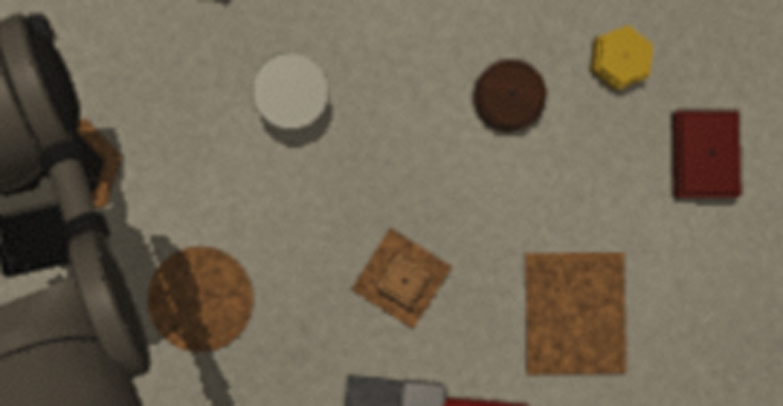

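Run:
```python
from h import *
t=load("t8");s=load("s8")
def cr(c,u0,v0,w,k):
    im=c["color"][v0:v0+w,u0:u0+w,::-1].astype(float);im=np.clip(im*1.7,0,255).astype(np.uint8)
    return cv2.resize(im,None,fx=k,fy=k,interpolation=cv2.INTER_CUBIC)
cv2.imwrite("pics/c1.png",np.vstack([np.hstack([cr(t,348,215,40,8),cr(s,272,225,40,8)]),np.hstack([cr(t,386,152,40,8),cr(s,340,245,40,8)])]))
```

```text
(no output)
```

View pics/c1.png

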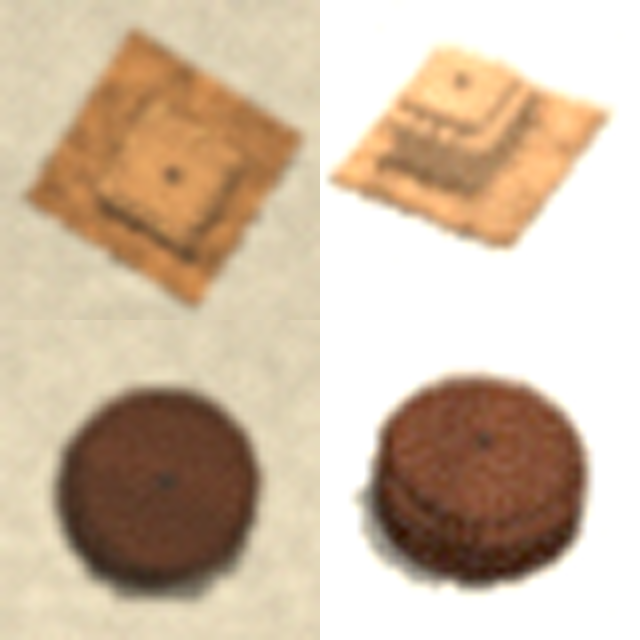

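Run:
```python
from h import *
t=load("t8");s=load("s8")
def u(x,y,u0,v0,k=8):return (u0+(x+.5)/k-.5,v0+(y+.5)/k-.5)
for n,A,B,h in[("sq",u(172,175,348,215),u(141,80,272,225),32),("rd",u(165,160,386,152),u(163,118,340,245),28)]:
    print(n,tri([(t,A),(s,B)]).round(1),at(t,A,h).round(1),at(s,B,h).round(1))
# cork square corners from same picture
for p in[(134,30),(300,138),(196,306),(24,198)]:print(at(t,u(*p,348,215),4).round(1))
print(np.mean([at(t,u(*p,348,215),4) for p in[(134,30),(300,138),(196,306),(24,198)]],0))
for p in[(440-320,45),(608-320,115),(510-320,248),(330-320,180)]:print(at(s,u(*p,272,225),4).round(1))
```

```text
sq [460.3 -10.2  33.7] [459.9 -10.4  32. ] [460.6  -8.4  32. ]
rd [ 627.6 -112.7   29.7] [ 627.9 -113.    28. ] [ 627.9 -111.3   28. ]
[507.8  -1.5   4. ]
[470.7 -55.9   4. ]
[415.7 -19.9   4. ]
[452.8  36.4   4. ]
[461.75857339 -10.21183336   4.        ]
[453.7  38.4   4. ]
[508.4  -2.4   4. ]
[472.1 -58.    4. ]
[415.2 -21.    4. ]
```

```bash
python3 -c "
from h import *
t=load('t8');print(at(t,(412,122),50),at(load('top0'),(249,299),20))"; python3 o.py 627.8 -112.4 140 120
```

```text
[ 754.92224878 -128.8989537    50.        ] [301.47139682 307.57429519  20.        ]
14.15 [572.6 292.8 156.7] [ 1.7925e+02 -1.2000e-01  1.0143e+02] F [ 0.9  0.1 -0.2] w 83.9
rel [-408.1  -26.2   16.7  -18.6]
```

Request:
{"op": "play_rows", "data": {"moves": [0, -408.1, -26.2, 10, -18.6, 0, -408.1, -26.2, 10, -18.6, 0, -408.1, -26.2, 10, -18.6, 0, -408.1, -26.2, 10, -18.6, 0, -408.1, -26.2, 10, -18.6, 0, -408.1, -26.2, 10, -18.6, 0, -408.1, -26.2, 10, -18.6, 0, -408.1, -26.2, 10, -18.6]}}

```text
time: 14.82
tool_pos: [613.6, -37.4, 140.8]
tcp_rot: [-3.141, -0.0, 2.095]
contact_force: [1.0, -0.2, 0.4]
grip_width: 91.8
```

Request:
{"op": "play_rows", "data": {"moves": [0, 0, 0, 0, 0, 0, 0, 0, 0, 0, 0, 0, 0, 0, 0]}}

```text
time: 15.07
tool_pos: [613.6, -35.2, 140.6]
tcp_rot: [-3.141, -0.001, 2.094]
contact_force: [-0.9, 0.5, -0.1]
grip_width: 91.8
```

```bash
python3 o.py 627.8 -112.4 100 120
```

```text
15.07 [613.6 -35.2 140.6] [-1.7998e+02 -4.0000e-02  1.1997e+02] F [-0.9  0.5 -0.1] w 91.8
rel [-74.  -26.2  40.6  -0. ]
```

Request:
{"op": "play_rows", "data": {"moves": [0, -37, -13, 10, 0, 0, -74, -26.2, 25, 0, 0, -74, -26.2, 40, 0, 0, -74, -26.2, 40, 0, 0, -74, -26.2, 40, 0, 0, -74, -26.2, 40, 0]}}

```text
time: 15.57
tool_pos: [628.5, -110.5, 101.5]
tcp_rot: [3.141, -0.0, 2.097]
contact_force: [-0.1, 0.8, 0.2]
grip_width: 91.9
```

```bash
python3 o.py 627.8 -112.4 26 120
```

```text
15.57 [ 628.5 -110.5  101.5] [179.97  -0.   120.15] F [-0.1  0.8  0.2] w 91.9
rel [-1.3 -1.5 75.5  0.2]
```

Request:
{"op": "play_rows", "data": {"moves": [0, -1.3, -1.5, 20, 0, 0, -1.3, -1.5, 50, 0, 0, -1.3, -1.5, 65, 0, 0, -1.3, -1.5, 72, 0, 0, -1.3, -1.5, 72, 0, 0, -1.3, -1.5, 72, 0]}}

```text
time: 16.07
tool_pos: [628.4, -113.7, 30.1]
tcp_rot: [3.14, 0.001, 2.096]
contact_force: [0.3, -0.4, 0.5]
grip_width: 91.9
```

```bash
python3 o.py 627.8 -112.4 26 120 9
python3 -c "
from h import *
crop(load('s9'),300,180,120,110,6,'s9c.png')"
```

```text
16.07 [ 628.4 -113.7   30.1] [1.7993e+02 7.0000e-02 1.2009e+02] F [ 0.3 -0.4  0.5] w 91.9
rel [1.4 0.2 4.1 0.1]
```

View pics/s9c.png

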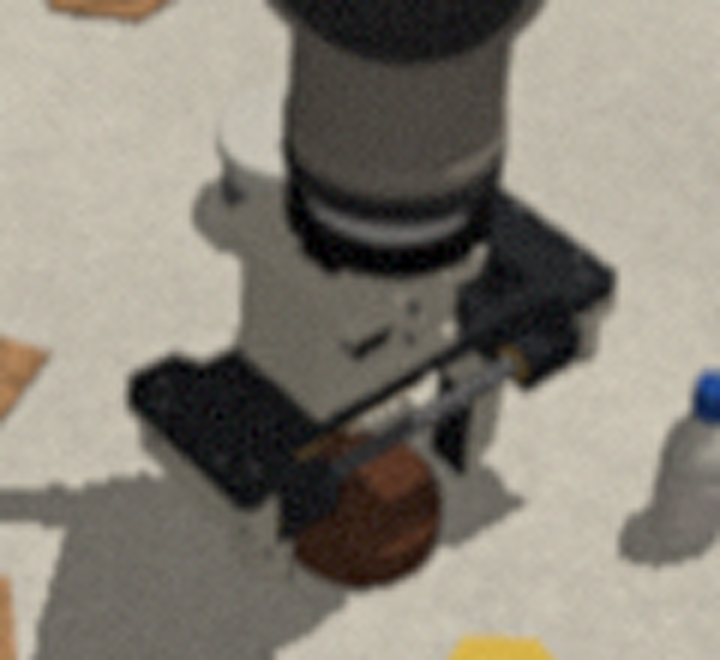

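Both jaws straddle the round and nothing is in the way. Going down about 5 mm and closing.

Request:
{"op": "play_rows", "data": {"moves": [0, 1.2, 0, 4, 0, 0, 1.2, 0, 4.6, 0, 0, 1.2, 0, 4.6, 0, 255, 1.2, 0, 4.6, 0, 255, 1.2, 0, 4.6, 0, 255, 1.2, 0, 4.6, 0, 255, 1.2, 0, 4.6, 0, 255, 1.2, 0, 4.6, 0]}}

```text
time: 16.78
tool_pos: [627.0, -113.5, 24.3]
tcp_rot: [3.142, 0.0, 2.095]
contact_force: [-0.0, -0.5, 0.3]
grip_width: 65.5
```

Request:
{"op": "play_rows", "data": {"moves": [255, 0, 0, 0, 0, 255, 0, 0, 0, 0, 255, 0, 0, 0, 0]}}

```text
time: 17.03
tool_pos: [627.0, -113.5, 24.3]
tcp_rot: [3.142, 0.0, 2.095]
contact_force: [0.7, -0.6, 0.7]
grip_width: 65.2
```

Request:
{"op": "play_rows", "data": {"moves": [255, 0, 0, -8, 0, 255, 0, 0, -30, 0, 255, 0, 0, -65, 0, 255, 0, 0, -90, 0, 255, 0, 0, -90, 0, 255, 0, 0, -90, 0]}}

```text
time: 17.53
tool_pos: [627.8, -113.6, 116.4]
tcp_rot: [3.139, 0.003, 2.095]
contact_force: [0.2, 0.6, -0.5]
grip_width: 65.3
```

```bash
python3 o.py 446.4 174.2 110 120
```

```text
17.53 [ 627.8 -113.6  116.4] [1.7985e+02 1.7000e-01 1.2002e+02] F [ 0.2  0.6 -0.5] w 65.3
rel [340.  -13.1   6.4   0. ]
```

Request:
{"op": "play_rows", "data": {"moves": [255, 340, -13.1, 5, 0, 255, 340, -13.1, 5, 0, 255, 340, -13.1, 5, 0, 255, 340, -13.1, 5, 0, 255, 340, -13.1, 5, 0, 255, 340, -13.1, 5, 0, 255, 340, -13.1, 5, 0, 255, 340, -13.1, 5, 0]}}

```text
time: 18.2
tool_pos: [446.9, 169.6, 108.2]
tcp_rot: [-3.139, -0.001, 2.094]
contact_force: [0.8, 1.0, -1.1]
grip_width: 65.2
```

Request:
{"op": "play_rows", "data": {"moves": [255, 0, 0, 0, 0, 255, 0, 0, 0, 0]}}

```text
time: 18.37
tool_pos: [447.2, 170.0, 108.4]
tcp_rot: [-3.139, -0.001, 2.099]
contact_force: [1.1, -0.1, -0.6]
grip_width: 65.3
```

```bash
python3 o.py 446.4 174.2 30 120
```

```text
18.37 [447.2 170.  108.4] [-1.7985e+02 -4.0000e-02  1.2027e+02] F [ 1.1 -0.1 -0.6] w 65.3
rel [ 4.   1.4 78.4  0.3]
```

Request:
{"op": "play_rows", "data": {"moves": [255, 4, 1.4, 20, 0, 255, 4, 1.4, 50, 0, 255, 4, 1.4, 66, 0, 255, 4, 1.4, 72, 0, 255, 4, 1.4, 72, 0, 255, 4, 1.4, 72, 0, 255, 4, 1.4, 72, 0]}}

```text
time: 18.95
tool_pos: [449.4, 172.3, 38.1]
tcp_rot: [3.14, 0.001, 2.094]
contact_force: [0.4, 0.2, 0.2]
grip_width: 65.4
```

```bash
python3 o.py 446.4 174.2 28.3 120
```

```text
18.95 [449.4 172.3  38.1] [1.7991e+02 4.0000e-02 1.1997e+02] F [0.4 0.2 0.2] w 65.4
rel [ 3.1 -1.7  9.8 -0. ]
```

Request:
{"op": "play_rows", "data": {"moves": [255, 3, -1.7, 4, 0, 255, 3, -1.7, 7, 0, 255, 3, -1.7, 8, 0, 255, 3, -1.7, 8, 0, 255, 3, -1.7, 8, 0]}}

```text
time: 19.37
tool_pos: [445.5, 174.5, 29.4]
tcp_rot: [3.141, 0.0, 2.095]
contact_force: [0.2, 0.1, -0.1]
grip_width: 65.0
```

```bash
python3 o.py 446.4 174.2 28.3 120
```

```text
19.37 [445.5 174.5  29.4] [1.7999e+02 1.0000e-02 1.2003e+02] F [ 0.2  0.1 -0.1] w 65.0
rel [-0.7  0.6  1.1  0. ]
```

Request:
{"op": "play_rows", "data": {"moves": [255, -0.7, 0.6, 0, 0, 255, -0.7, 0.6, 0.7, 0, 255, -0.7, 0.6, 1.4, 0, 255, -0.7, 0.6, 1.8, 0, 255, -0.7, 0.6, 1.8, 0]}}

```text
time: 19.78
tool_pos: [446.6, 174.1, 28.2]
tcp_rot: [3.141, 0.0, 2.095]
contact_force: [-1.5, -0.3, 8.1]
grip_width: 65.3
```

Request:
{"op": "play_rows", "data": {"moves": [0, 0, 0, 0, 0, 0, 0, 0, 0, 0, 0, 0, 0, 0, 0, 0, 0, 0, 0, 0, 0, 0, 0, 0, 0, 0, 0, 0, -10, 0, 0, 0, 0, -45, 0, 0, 0, 0, -86, 0]}}

```text
time: 20.45
tool_pos: [444.6, 173.7, 113.1]
tcp_rot: [-3.136, -0.002, 2.095]
contact_force: [0.7, -0.5, -0.7]
grip_width: 91.9
```

```bash
python3 o.py 569.4 -294.2 130 90 10
python3 -c "
from h import *
crop(load('s10'),240,130,140,140,4.5,'s10c.png')"
```

```text
20.45 [444.6 173.7 113.1] [-1.7968e+02 -1.0000e-01  1.2001e+02] F [ 0.7 -0.5 -0.7] w 91.9
rel [-467.6 -126.   -16.9   30. ]
```

View pics/s10c.png

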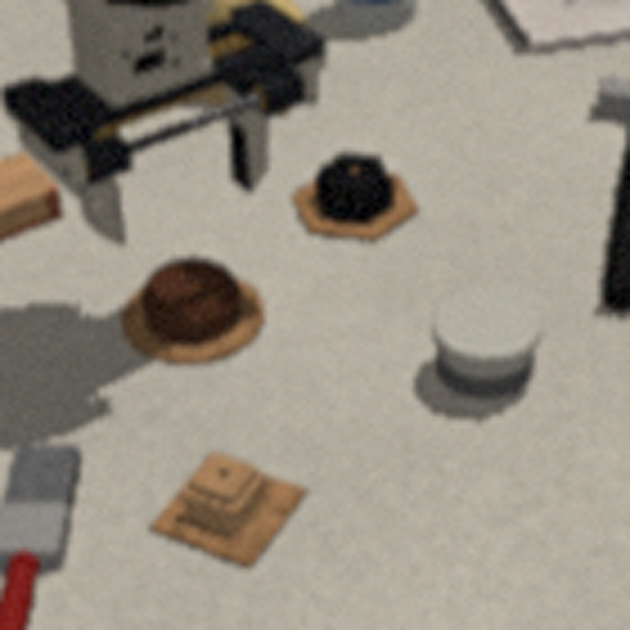

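Round and hex are on their corks. Next is the red rect, with tool yaw 180 so the jaws close across its 60 mm.

```bash
python3 o.py 569.4 -294.2 130 180
```

```text
20.5 [449.3 174.9 121.7] [1.7951e+02 1.6000e-01 1.2003e+02] F [2.7 2.6 6.6] w 91.7
rel [-466.2 -130.8   -8.3  -60. ]
```

Request:
{"op": "play_rows", "data": {"moves": [0, -466, -131, -10, -60, 0, -466, -131, -10, -60, 0, -466, -131, -10, -60, 0, -466, -131, -10, -60, 0, -466, -131, -10, -60, 0, -466, -131, -10, -60, 0, -466, -131, -10, -60, 0, -466, -131, -10, -60]}}

```text
time: 21.17
tool_pos: [520.9, -116.2, 120.6]
tcp_rot: [-3.141, 0.001, 2.995]
contact_force: [-0.2, 0.1, -0.6]
grip_width: 91.7
```

Request:
{"op": "play_rows", "data": {"moves": [0, 0, 0, 0, 0, 0, 0, 0, 0, 0]}}

```text
time: 21.33
tool_pos: [521.0, -116.3, 120.1]
tcp_rot: [-3.141, 0.001, 2.985]
contact_force: [-0.5, 0.5, -0.2]
grip_width: 91.7
```

```bash
python3 o.py 569.4 -294.2 110 180
```

```text
21.33 [ 521.  -116.3  120.1] [-1.7999e+02  5.0000e-02  1.7101e+02] F [-0.5  0.5 -0.2] w 91.7
rel [ -75.6 -168.1   10.1   -9. ]
```

Request:
{"op": "play_rows", "data": {"moves": [0, -75.6, -168, 10, -9, 0, -75.6, -168, 10, -9, 0, -75.6, -168, 10, -9, 0, -75.6, -168, 10, -9, 0, -75.6, -168, 10, -9, 0, -75.6, -168, 10, -9, 0, -75.6, -168, 10, -9, 0, -75.6, -168, 10, -9]}}

```text
time: 22.0
tool_pos: [569.7, -289.8, 109.6]
tcp_rot: [3.14, -0.001, -3.137]
contact_force: [-1.3, 0.4, 0.4]
grip_width: 91.8
```

```bash
python3 o.py 569.4 -294.2 32 180
```

```text
22.0 [ 569.7 -289.8  109.6] [ 1.7993e+02 -6.0000e-02 -1.7971e+02] F [-1.3  0.4  0.4] w 91.8
rel [ 0.4 -4.4 77.6  0.3]
```

Request:
{"op": "play_rows", "data": {"moves": [0, 0.4, -4.4, 20, 0.3, 0, 0.4, -4.4, 50, 0.3, 0, 0.4, -4.4, 68, 0.3, 0, 0.4, -4.4, 76, 0.3, 0, 0.4, -4.4, 76, 0.3, 0, 0.4, -4.4, 76, 0.3]}}

```text
time: 22.5
tool_pos: [570.1, -295.3, 34.5]
tcp_rot: [-3.141, 0.0, -3.141]
contact_force: [-0.2, -0.2, 1.0]
grip_width: 91.8
```

```bash
python3 o.py 569.4 -294.2 26 180 11
python3 -c "
from h import *
crop(load('s11'),280,240,130,130,5,'s11c.png')"
```

```text
22.5 [ 570.1 -295.3   34.5] [-1.7999e+02  2.0000e-02 -1.7997e+02] F [-0.2 -0.2  1. ] w 91.8
rel [0.7 1.1 8.5 0. ]
```

View pics/s11c.png

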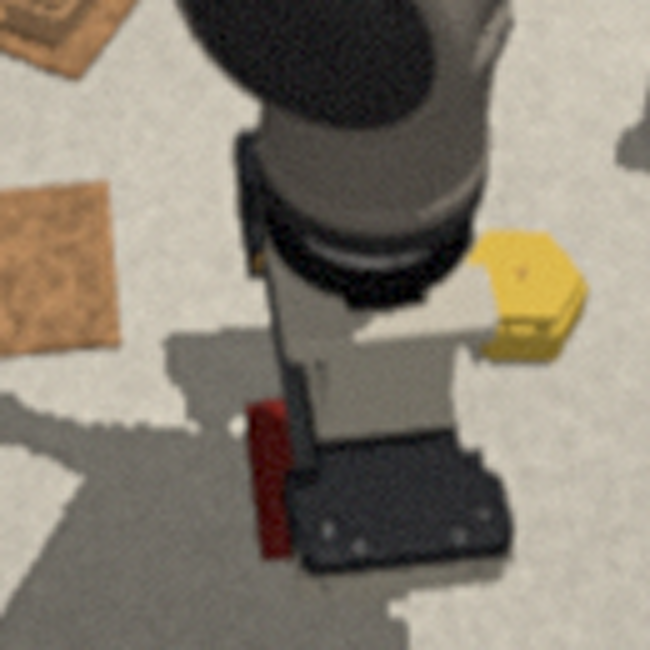

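Request:
{"op": "play_rows", "data": {"moves": [0, 0.6, 0.5, 4, 0, 0, 0.6, 0.5, 8, 0, 0, 0.6, 0.5, 8, 0, 255, 0.6, 0.5, 8, 0, 255, 0.6, 0.5, 8, 0, 255, 0.6, 0.5, 8, 0, 255, 0.6, 0.5, 8, 0, 255, 0.6, 0.5, 8, 0]}}

```text
time: 23.22
tool_pos: [569.1, -295.9, 25.8]
tcp_rot: [-3.141, 0.0, 3.141]
contact_force: [1.1, 1.0, -0.5]
grip_width: 63.0
```

Request:
{"op": "play_rows", "data": {"moves": [255, 0, 0, 0, 0, 255, 0, 0, 0, 0, 255, 0, 0, 0, 0, 255, 0, 0, 0, 0]}}

```text
time: 23.55
tool_pos: [569.0, -295.8, 25.8]
tcp_rot: [-3.141, 0.0, 3.141]
contact_force: [0.5, 0.3, 0.7]
grip_width: 59.7
```

Request:
{"op": "play_rows", "data": {"moves": [255, 0, 0, -8, 0, 255, 0, 0, -30, 0, 255, 0, 0, -65, 0, 255, 0, 0, -80, 0, 255, 0, 0, -80, 0, 255, 0, 0, -80, 0]}}

```text
time: 24.05
tool_pos: [569.4, -296.1, 106.9]
tcp_rot: [-3.14, 0.002, 3.141]
contact_force: [-0.3, -0.3, -0.7]
grip_width: 59.5
```

```bash
python3 o.py 425.7 -170.2 100 179.4
```

```text
24.05 [ 569.4 -296.1  106.9] [-1.7992e+02  1.1000e-01  1.7996e+02] F [-0.3 -0.3 -0.7] w 59.5
rel [143.8 125.8   6.9   0.6]
```

Request:
{"op": "play_rows", "data": {"moves": [255, 143.8, 125.8, 5, 0.6, 255, 143.8, 125.8, 5, 0.6, 255, 143.8, 125.8, 5, 0.6, 255, 143.8, 125.8, 5, 0.6, 255, 143.8, 125.8, 5, 0.6, 255, 143.8, 125.8, 5, 0.6, 255, 143.8, 125.8, 5, 0.6]}}

```text
time: 24.63
tool_pos: [424.2, -168.9, 100.0]
tcp_rot: [3.141, -0.002, 3.131]
contact_force: [0.2, -0.0, -0.7]
grip_width: 59.7
```

```bash
python3 o.py 425.7 -170.2 35 179.4
```

```text
24.63 [ 424.2 -168.9  100. ] [ 1.7995e+02 -1.0000e-01  1.7940e+02] F [ 0.2 -0.  -0.7] w 59.7
rel [-1.5 -1.2 65.  -0. ]
```

Request:
{"op": "play_rows", "data": {"moves": [255, -1, -0.6, 20, 0, 255, -1, -0.6, 48, 0, 255, -1, -0.6, 60, 0, 255, -1, -0.6, 64, 0, 255, -1, -0.6, 64, 0, 255, -1, -0.6, 64, 0]}}

```text
time: 25.13
tool_pos: [427.0, -171.1, 36.7]
tcp_rot: [-3.141, 0.0, 3.13]
contact_force: [-0.1, -0.7, 0.4]
grip_width: 59.7
```

```bash
python3 o.py 425.7 -170.2 30 179.4
```

```text
25.13 [ 427.  -171.1   36.7] [-1.7998e+02  2.0000e-02  1.7935e+02] F [-0.1 -0.7  0.4] w 59.7
rel [ 1.3  0.9  6.7 -0.1]
```

Request:
{"op": "play_rows", "data": {"moves": [255, 0.8, 0.6, 3, 0, 255, 0.8, 0.6, 5, 0, 255, 0.8, 0.6, 5, 0, 255, 0.8, 0.6, 5, 0, 255, 0.8, 0.6, 5, 0]}}

```text
time: 25.55
tool_pos: [425.7, -170.0, 32.0]
tcp_rot: [-3.141, 0.001, 3.13]
contact_force: [-0.7, 0.2, -0.4]
grip_width: 60.0
```

```bash
python3 o.py 425.7 -170.2 30 179.4
```

```text
25.55 [ 425.7 -170.    32. ] [-1.7997e+02  3.0000e-02  1.7936e+02] F [-0.7  0.2 -0.4] w 60.0
rel [-0.  -0.2  2.  -0. ]
```

Request:
{"op": "play_rows", "data": {"moves": [255, 0, 0, 1, 0, 255, 0, 0, 2, 0, 255, 0, 0, 2.4, 0, 255, 0, 0, 2.6, 0, 255, 0, 0, 2.6, 0]}}

```text
time: 25.97
tool_pos: [425.6, -170.0, 29.7]
tcp_rot: [-3.141, 0.001, 3.13]
contact_force: [-1.3, 0.2, 7.7]
grip_width: 59.9
```

Request:
{"op": "play_rows", "data": {"moves": [0, 0, 0, 0, 0, 0, 0, 0, 0, 0, 0, 0, 0, 0, 0, 0, 0, 0, 0, 0, 0, 0, 0, 0, 0, 0, 0, 0, -10, 0, 0, 0, 0, -45, 0, 0, 0, 0, -86, 0]}}

```text
time: 26.63
tool_pos: [423.9, -169.0, 114.1]
tcp_rot: [3.138, -0.005, 3.13]
contact_force: [1.0, -0.9, -1.4]
grip_width: 91.6
```

Request:
{"op": "play_rows", "data": {"moves": [0, 100, 330, -90, 0, 0, 100, 330, -90, 0, 0, 100, 330, -90, 0, 0, 100, 330, -90, 0, 0, 100, 330, -90, 0, 0, 100, 330, -90, 0, 0, 100, 330, -90, 0, 0, 100, 330, -90, 0]}}

```text
time: 27.3
tool_pos: [334.3, 141.4, 199.9]
tcp_rot: [3.142, 0.001, 3.13]
contact_force: [2.6, 0.1, -0.1]
grip_width: 92.0
```

```bash
python3 o.py 12
python3 - <<'E'
from plant import bot
from h import *
c=bot.capture("top");pickle.dump(c,open("t12.pkl","wb"));cv2.imwrite("pics/t12.png",c["color"][:,:,::-1])
E
```

```text
27.3 [334.3 141.4 199.9] [1.8000e+02 3.0000e-02 1.7933e+02] F [ 2.6  0.1 -0.1] w 92.0
```

View pics/t12.png

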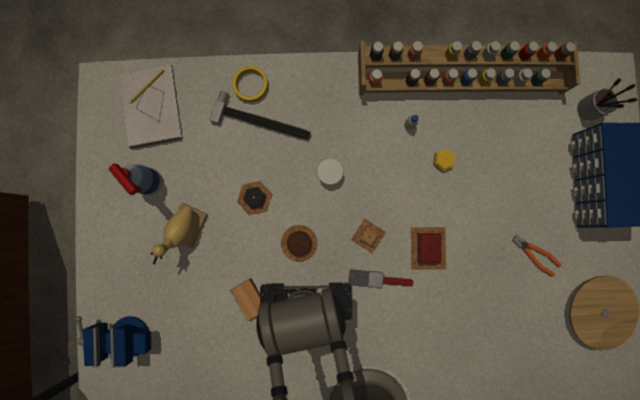

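View pics/s12.png

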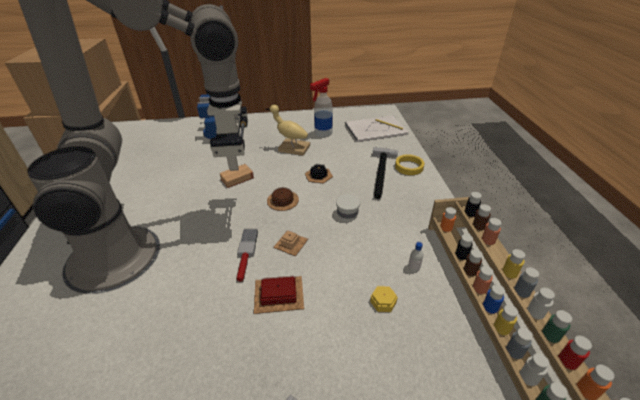

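All four are on their corks. The closing check is the enlarged views, with the cork outline and the centred base outline drawn over.

```bash
python3 - <<'E'
from h import *
t=load("t12");s=load("s12")
G={"hex":(569.6,291.5,-18.7,(235,177),(299,155)),"round":(446.4,174.2,0,(279,223),(262,178)),"square":(461.9,-10.6,-33.6,(348,215),(271,222)),"rect":(426.1,-170.2,-.6,(408,228),(259,272))}
R=[[],[]];Q=[[],[]]
for k,(x,y,a,bt,bs) in G.items():
    for i,(c,b) in enumerate(((t,bt),(s,bs))):
        p=poly(k);L=[proj(c,pose(q,x,y,np.radians(a),z)) for q,z in((grow(p,16),4),(grow(p,-3),32))]
        c2=dict(c);c2["color"]=np.clip(c["color"]*(2. if i==0 else 1.3),0,255).astype(np.uint8)
        R[i].append(overlay(c2,L,*b,40,40,9,""));Q[i].append(overlay(c2,[],*b,40,40,9,""))
for n,A in(("o",R),("n",Q)):
    for j in(0,1):
        cv2.imwrite(f"pics/f{n}{j}.png",np.vstack([np.hstack(A[0][2*j:2*j+2]),np.hstack(A[1][2*j:2*j+2])])[:, :])
E
python3 -c "
import cv2
for n in('fo0','fo1','fn0','fn1'):
    a=cv2.imread(f'pics/{n}.png');cv2.imwrite(f'pics/{n}.png',cv2.resize(a,(600,600)))"
```

```text
(no output)
```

View pics/fo0.png

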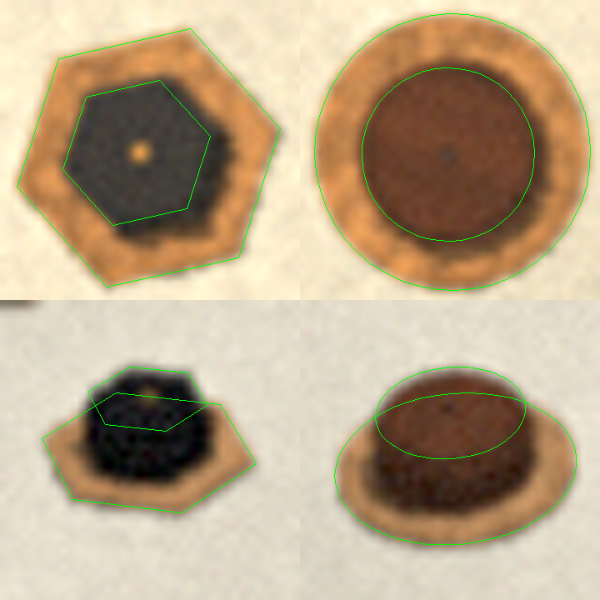

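View pics/fo1.png

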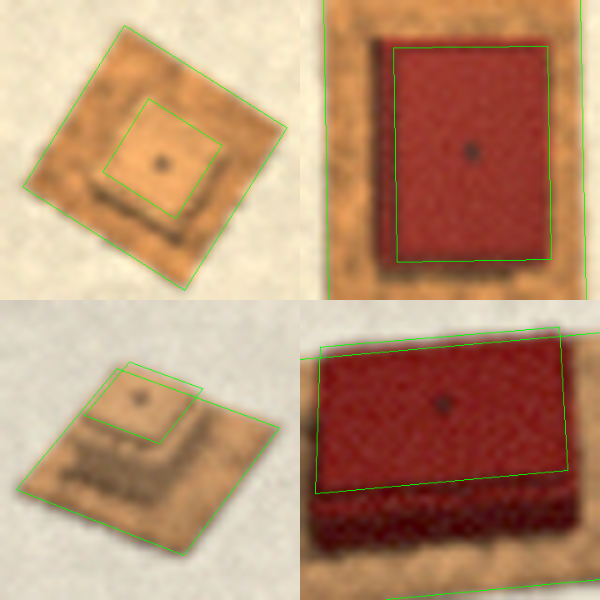

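View pics/fn0.png

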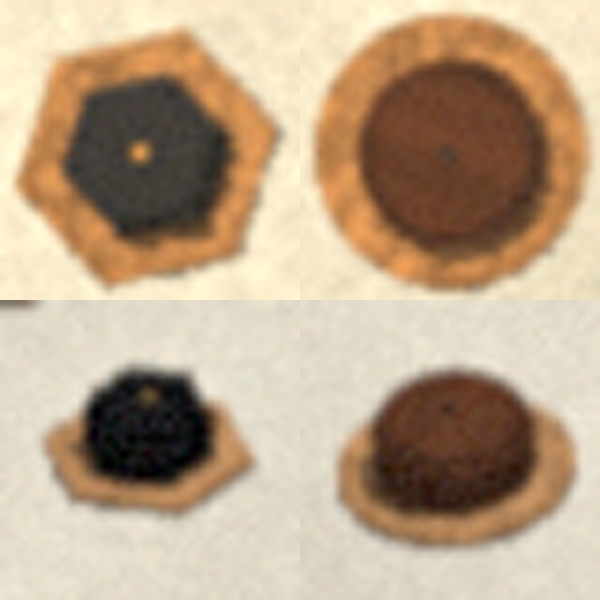

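View pics/fn1.png

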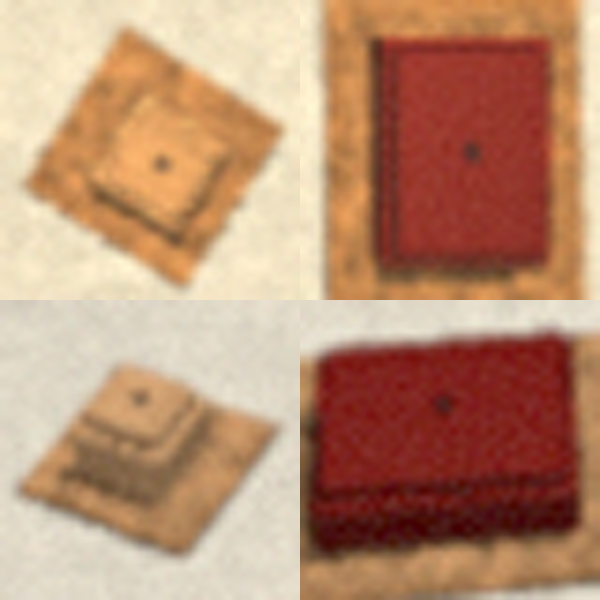

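Run:
```python
from h import *
t=load("t12");s=load("s12")
def u(x,y,b):return (b[0]+(x+.5)/7.5-.5,b[1]+(y+.5)/7.5-.5)
for k,C,bt,bs,a,b in[("hex",(569.6,291.5),(235,177),(299,155),(140,152),(149,93)),("round",(446.4,174.2),(279,223),(262,178),(148,154),(148,108)),("square",(461.9,-10.6),(348,215),(271,222),(161,163),(140,98)),("rect",(426.1,-170.2),(408,228),(259,272),(171,152),(144,105))]:
    A=u(*a,bt);B=u(*b,bs);print(k,"tri-C",(tri([(t,A),(s,B)])-[*C,32]).round(1),"top",(at(t,A,32)[:2]-C).round(1),"side",(at(s,B,32)[:2]-C).round(1))
g={"hex":((255,197),(319,183),-.33),}
```

```text
hex tri-C [ 0.3 -2.   3.9] top [ 0.1 -1.4] side [1.3 3.8]
round tri-C [-0.3 -0.3  2. ] top [ 0.  -0.2] side [-0.8  2.4]
square tri-C [-1.4  0.4  1.4] top [-1.6  0.3] side [-1.2  1.9]
rect tri-C [0.8 0.5 0.3] top [0.5 0.4] side [1.  0.7]
```

Run:
```python
from h import *
t=load("t12");s=load("s12");C=(569.6,291.5)
for c,(u0,v0),n in((t,(253,197),"t"),(s,(318,167),"s")):
    P=c["color"][v0-6:v0+7,u0-6:u0+7].astype(float);w=np.clip(P[:,:,0]-P[:,:,2]-12,0,None)
    if n=="s": print(w.round().astype(int))
    yy,xx=np.mgrid[-6:7,-6:7];m=(np.hypot(xx,yy)<5);w=w*m;A=(u0+(w*xx).sum()/w.sum(),v0+(w*yy).sum()/w.sum());print(n,np.round(A,2),(at(c,A,32)[:2]-C).round(2))
ims=[]
for c,b in((t,(235,177)),(s,(299,155))):
    for dz in(0,):
        c2=dict(c);c2["color"]=np.clip(c["color"]*(2.2 if c is t else 1.6),0,255).astype(np.uint8)
        for d in((0,0),(0,-2)):
            p=poly("hex");L=[proj(c,pose(q,C[0]+d[0],C[1]+d[1],np.radians(-18.7),z)) for q,z in((p,4),(p,25),(grow(p,-3),32))]
            L.append(proj(c,pose(grow(p,16),*C,np.radians(-18.7),4)))
            ims.append(overlay(c2,L,*b,40,40,7.5,""))
cv2.imwrite("pics/hz.png",np.vstack([np.hstack(ims[:2]),np.hstack(ims[2:])]))
```

```text
t [253.13 196.85] [ 0.03 -1.16]
[[ 8  8  8  7  6  7  7  9  6  7  8  5  8]
 [ 8  7  9  7 10  6  8  8  9 10 10  8  9]
 [ 7  8  8  6  2  5  2  4  3  7  6  6  8]
 [10  7  5  0  0  0  0  0  3  2  1  1  4]
 [ 7  0  0  0  0  0  0  0  0  0  0  0  3]
 [ 1  0  0  0  0  0  1  0  0  0  0  0  0]
 [ 0  0  0  0  0  3 22 21  0  0  0  0  0]
 [ 0  0  0  0  0  0 14 11  0  0  0  0  0]
 [ 0  0  0  0  0  0  0  0  0  0  0  0  0]
 [ 0  0  0  0  0  0  0  0  0  0  0  0  0]
 [ 0  0  0  0  0  0  0  0  0  0  0  0  0]
 [ 0  0  0  0  0  0  0  0  0  0  0  0  0]
 [ 0  0  0  0  0  0  0  0  0  0  0  0  0]]
s [318.45 166.41] [1.76 7.04]
```

View pics/hz.png

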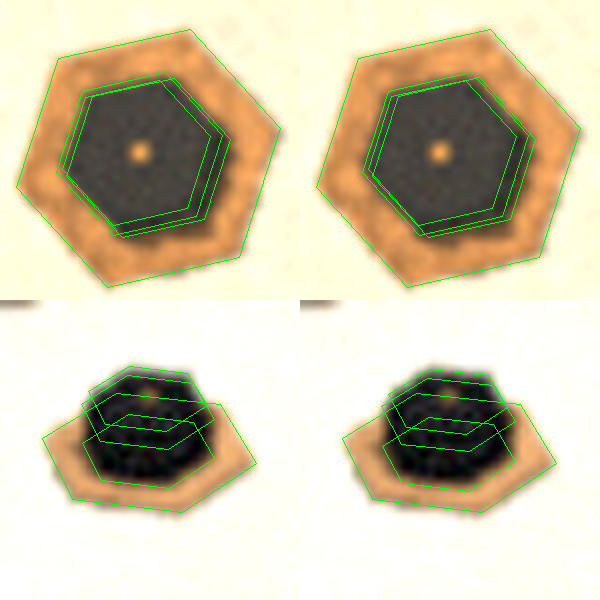

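Hex (top dot within about 1.2 mm), round, square (about 1.5 mm) and rect (about 1 mm) are centred, flat and parallel to their corks. The tub (331,172) and bird (181,228) are at their original pixels, and the gripper is open and clear at z=200. Handing in.

```bash
python3 -c "
from plant import bot
print(bot.close_job())"
```

```text
the job is handed in; nothing more can be done
None
```

I took the stack apart (square, then black hex, then round) and set those three and the red rectangle on their own corks. I released everything and handed the job in at about 27 s, with the gripper open and clear. The tub, bird and yellow look-alike were never touched. In the last pictures the tub and bird are where they started.

My last checks, with all borders meant to be 16 mm:

| Base | Offset from cork centre | Notes |
|---|---|---|
| Round | about 0.5 mm | |
| Rectangle | about 1 mm | |
| Square | about 1.5 mm | |
| Hex | about 1–2 mm | the two views disagree |

All four looked flat and parallel to their corks. I accepted these offsets and did not re-grip anything.

- **Hex disagreement:** the side camera's reading of the hex's centre dot disagreed with the top camera by about 5 mm in y. It put the dot 3.9 mm too high. The dot is only about two pixels wide there, and the side outline and the contact height matched a flat, centred base, so I trusted the top view.
- **Height readings:** the dot heights of the other placed bases came out 0.3–2 mm above the stated values, within the calibration error.

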